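# Fetch the gel tray from behind the latched gate

### The job

Lift the latch bar of the bench bay out of its catch and swing the gate wide open, then slide the flat scoop under the gel tray that stands beneath the wire shelf, lift the tray on the scoop and bring it out. Set scoop and tray down flat on the open bench in front of the bay, the whole tray in front of the gate line and still over the scoop's blade, and leave the gate open. Keep the tray level, do not touch it with the fingers, and leave the things standing about where they are.

Things in the scene. Friction and masses are not known exactly. Their poses are not given: they have to be found in the camera images.
- bay: White steel stand fixed on the bench, 260 mm wide (y), 210 deep (x), 228 high. Origin: bench level, middle of the gate line (mid-plane of the shut gate). x points into the bay, away from the robot, y left, z up. Uprights 12 mm thick at x = 0 (228 mm high) and x = 184 (170 high), y = +-124. Low rail across the back, front face at x = 177, 26 high. No floor: the tray stands on the bench.
- lamp (a point): Middle of the underside of the grey lamp bar that runs across above the gate (at x = -3, y = 0, z = 194 mm of the bay); the bar is 46 mm deep (x), 260 wide, 34 high. A gripper pointing straight down hits it at the thumb plate and when pushing the scoop in: lean its back 25 to 45 degrees towards the robot.
- shelf_lip (a point): Middle of the lower edge of the wire shelf's front lip, at x = 50, y = 0, z = 98 mm of the bay. The lip is 8 mm thick; the shelf runs from there to x = 188, 106 mm or more above the bench; a tip box is fixed on it (top at z = 172). Axes as the bay.
- catch (a point): Top of the front lip of the steel catch on the bay's right front upright, at x = -28, y = -124, z = 90 mm of the bay; the lip is 8 mm thick, 22 wide and stands in front of the latch bar's end, blocking the gate until the bar is raised over it.
- gate (a joint): Gate: clear panel in aluminium frame, 208 mm wide, 10 thick, from z = 12 to 98. Upright hinge axis at x = 0, y = +110 mm of the bay (left end). 0 = shut; grows as the free right end swings out towards the robot, clockwise from above; about 0.03 rad of play while latched, stop at 1.75. Light friction (0.1 N m), stays where left.
- latch (a joint): Gravity latch bar on the gate's front, steel, 16 mm high, 8 thick. Its pivot axis is normal to the gate; with the gate shut the pivot is at x = -14, y = +35, z = 76 mm of the bay and the bar points right (-y) to y = -133. 0 = level, down in the catch; grows as the end rises (clear of the catch above 0.15 rad), stop at 0.9. Falls back by its weight when let go.
- thumb (a point): Grip point of the latch's thumb plate: 10 mm thick (along the bar), 34 high, standing 52 mm out of the bar's front. The point is 105 mm from the pivot along the bar, 14 above its middle line, 36 out from it: with the gate shut at x = -50, y = -70, z = 90 mm of the bay. Axes turn with the bar: y along it towards the pivot, x into the bay.
- scoop: Flat scoop, 0.2 kg, loose on the bench at the right. Steel blade 60 mm wide, 4 thick; origin on its underside, middle of the width, at the front face of the post that carries the handle; x points to the blade's tip (85 ahead; 12 mm of blade lie behind, under the post), z up. Handle: level black bar 16 wide, x = -120 to 0, z = 44 to 70, free below behind x = -12.
- scoop_grip (a point): Grip point near the middle of the scoop's handle bar: 65 mm behind the scoop's origin and 57 mm above its underside; axes as the scoop.
- tray: Grey gel tray, about 0.12 kg, loose on the bench inside the bay beneath the shelf: 90 mm long (x), 100 wide (y), 39 high. Origin: middle, level with the underside of its feet; x points roughly into the bay. It stands on two runners along x at its y edges, 16 high, 8 wide; between them a tunnel 84 wide, 16 high under the 5 mm deck takes the scoop's blade along x.
- bottle: Bystander: bottle, 66 mm across, 150 mm high, origin at its foot. Leave alone.
- jar: Bystander: jar, 70 mm across, 100 mm high, origin at its foot. Leave alone.
- tip_box: Bystander: grey tip box 117 x 77 x 67 mm, right of the bay, origin at the middle of its underside. Leave alone.
- tube_rack: Bystander: tube rack 70 x 200 x 30 mm, long side along its y, at the far right, origin at the middle of its underside. Leave alone.
Not all that is in view belongs to the job. What is shaped like the scoop but orange or purple is not meant. What is shaped like the tray but pink is not meant.

How it is judged:
By the outcome, as a careful person would: the job done as asked, in the order asked, and still so for the second after the job is handed in, with the robot touching nothing.
It also fails if it takes over 72 s, if anything falls off the work surface, if the arm or the gripper's body presses on something with over 40 N, if the wrist force passes 120 N, or if a joint passes its speed limit or range.

### The arm

A 7-joint arm with a two-finger parallel gripper is mounted at the origin on the work surface. World frame = base frame: x ahead of the robot, y to its left, z up, the work surface at z = 0. Lengths are in m, angles in rad, forces in N, time in s.
With the tool pointing down it reaches from about 0.4 to 0.85 m from the base axis. Payload 4.5 kg.
Tool frame: the origin (TCP) lies at the very end of the fingers, on their centre line; the grasp point (between the pads) lies 19 mm behind it (r.grip_depth is the distance from the TCP to the grasp point, in m); z points along the fingers, x is the direction in which the jaws open and shut, and the axes are right-handed (so a half turn about z gives the same grasp; the last joint's range is limited). The gripper opens to 88 mm and grips with 3 to 60 N. Pads are 18 mm wide; open, the fingers measure 123 mm over their backs; the gripper's body (75 mm by 187 mm) begins 45 mm behind the grasp point.
Start: joints at [-1.217, 0.689, -0.195, 1.565, 0.157, 0.902, -0.215], TCP at [0.196, 0.593, 0.239] pointing down, gripper open.
Joint ranges: [-3.01, 3.01], [-0.46, 2.08], [-1.47, 1.51], [0.13, 2.56], [-1, 4.14], [0.04, 2.09], [-2.66, 2.66]. Speed limits (rad/s): [2.57, 2.57, 3.14, 3.14, 3.14, 3.14, 3.14].

### API

Orientations are given as a unit quaternion [x, y, z, w].
In Python, from plant import r gives the robot as it stands. The module is installed in compiled form; this text tells all that it offers.
- The arm moves only by the shell command python3 -m jog 'ROWS' [FORCE]. ROWS is JSON, a list of rows, each a list of 5 numbers: the shift along the tool's x, y, z in units of 1 m (1.0 is 1 m), then the turn about the tool's z in units of 360 degrees (1.0 is 360 degrees), then the closure, from 0 (fully open) to 1 (shut). In form: [[dx, dy, dz, yaw, fingers], ...]. A call has 1 to 20 rows; each row shifts and turns the commanded pose from where the row before left it, along the tool's axes as they then stand; what a row does not reach is not made up. A row lasts 1/10 s, in which the tool goes at most 50 mm and 8.59 degrees, less where a joint would pass 70% of its speed; a pose out of reach is approached as far as the arm can. A call with a number of a shift or a turn outside -1 to 1 is refused whole. A call with a gripper value outside its range is refused whole. The fingers move at their own pace and stop on an object; FORCE is the grip in N (left out, the last holds). Time passes only in rows, so rows that do not move let the fingers close. It gives the time, the measured TCP pose, the force and the opening at its end, in the units of the state.
- r.get_state(): the state, without advancing time (a new reading comes with each control period).
- r.snapshot(name): name is "scene" or "top"; returns the picture (400x640x3 uint8, red, green, blue); there is no depth.
- r.get_calibration(name): a dict with "mtx" (3x3 intrinsics, pixels), "dist" ([k1, k2, p1, p2, k3] as OpenCV has them; the pictures are not rectified), "R" (3x3) and "t" (3): a world point X has camera coordinates R X + t. Camera axes: x right, y down, z forward; pixel columns grow to the right and rows downward; lengths in m; the calibration is good to about 2 mm. A picture is of the moment at which its call begins. get_calibration takes no time and is no camera call.
- r.finish_job(): hands the job in, once; it reports no verdict.
Trained networks look in the newest picture that a camera, given by its name, has taken for a name from the list of things; names that differ only in an ending like _2 or _b are one class to them, and where a whole thing is asked for, a point or a joint stands for the part that bears it (a point fixed in the world has none). Each returns a list of dicts, best first, with "score" (0 to 1); they miss things now and then, are a little off and sometimes report something else, mostly with a low value. They report only what shows in the picture. A call takes as long as a camera call. They do not tell look-alikes from the thing itself.
- r.cut_out(thing, camera): "pixels" (400x640 bool, what is visible of it) and "rect" ([left, top, right, bottom] in pixels, round what is visible of it).
The state is a dict: "clock": time; "q": joint angles; "qd": joint speeds; "joint_torque": joint torques, N m; "tool_pos": TCP position; "eef_rot": TCP orientation; "contact_force": force on the tool from outside, world axes, zero at the start; "moment": the same for the moment, N m; "opening": opening from 0.0 (shut) to 1.0 (fully open).
Only numpy, scipy, OpenCV 4.12 (cv2) and the standard library are available. Lean on these libraries where they do the work, as an engineer would, in place of code of your own. Each camera call takes 0.05 s, during which the arm holds its last target.

## Working session

There is one attempt and no reset: what is moved stays moved. The work goes in short steps, Python scripts to look and compute and a shell command to move; the robot and the scene stay as the last step left them, time stands still between calls to the robot, and variables do not carry over. Pictures are saved under pics/ and viewed, and the job is handed in when it is done.

```bash
mkdir -p pics; ls
python3 - <<'E'
from plant import r
import cv2,numpy as np
s=r.get_state(); print({k:np.round(v,3) for k,v in s.items()})
for n in("scene","top"):
    im=r.snapshot(n); cv2.imwrite(f"pics/{n}0.png",im[:,:,::-1])
    c=r.get_calibration(n); print(n,{k:np.round(v,3).tolist() for k,v in c.items()})
E
```

```text
pics
{'clock': np.float64(0.0), 'q': array([-1.217,  0.69 , -0.194,  1.566,  0.157,  0.902, -0.215]), 'qd': array([-0.   ,  0.001,  0.   ,  0.   ,  0.002, -0.001,  0.   ]), 'joint_torque': array([ 1.0000e-03, -5.2757e+01, -1.2670e+00, -1.5343e+01, -5.3000e-02,
        6.0000e-03,  0.0000e+00]), 'tool_pos': array([0.196, 0.593, 0.238]), 'eef_rot': array([ 0.811,  0.586, -0.001,  0.001]), 'contact_force': array([ 0.27 , -0.135, -1.086]), 'moment': array([-0.08 ,  0.022,  0.012]), 'opening': np.float64(1.002)}
scene {'mtx': [[465.549, 0.0, 319.737], [0.0, 465.549, 205.34], [0.0, 0.0, 1.0]], 'dist': [-0.09, 0.0, 0.0, 0.0, 0.0], 'R': [[-0.787, 0.617, -0.016], [0.488, 0.607, -0.628], [-0.377, -0.502, -0.778]], 't': [0.456, -0.094, 1.598]}
top {'mtx': [[499.323, 0.0, 317.798], [0.0, 499.323, 201.3], [0.0, 0.0, 1.0]], 'dist': [-0.039, 0.0, 0.0, 0.0, 0.0], 'R': [[-0.023, -1.0, -0.012], [-0.987, 0.024, -0.159], [0.159, 0.009, -0.987]], 't': [-0.078, 0.511, 1.648]}
```

View pics/scene0.png

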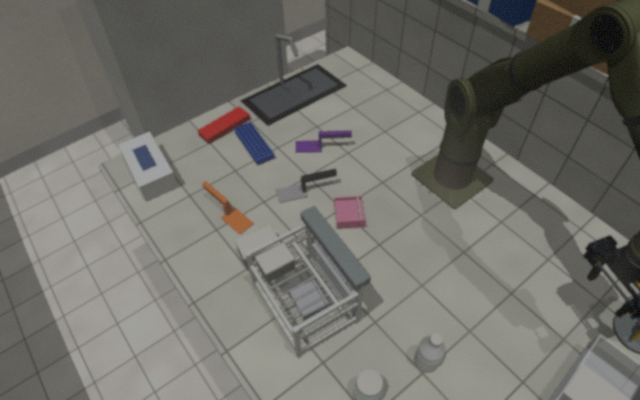

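View pics/top0.png

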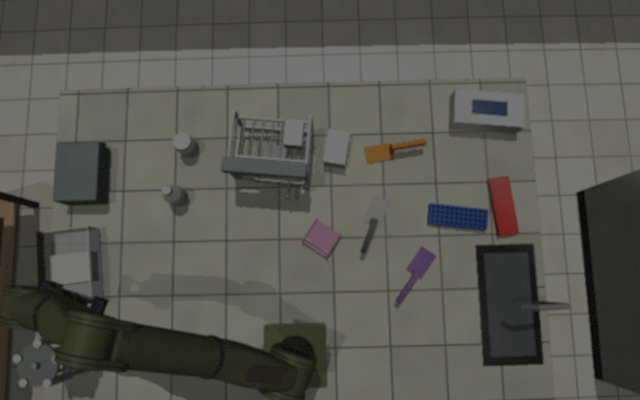

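The scoop meant is the black-handled one with the steel blade, at top (372,222) and scene (305,185). The orange (395,150) and purple (415,275) ones are decoys. The grey tray is inside the bay, and the pink one at top (321,238) is a decoy. I'll enlarge these to confirm.

```bash
cat > h.py <<'E'
from plant import r
import cv2,numpy as np
from scipy.spatial.transform import Rotation as Ro
from scipy.optimize import least_squares
C={n:r.get_calibration(n) for n in("scene","top")}
def proj(n,X):
    c=C[n]; X=np.atleast_2d(np.asarray(X,float))
    p,_=cv2.projectPoints(X,cv2.Rodrigues(np.array(c["R"]))[0],np.array(c["t"],float),np.array(c["mtx"]),np.array(c["dist"],float))
    return p[:,0]
def ray(n,px,z):
    c=C[n]; u=cv2.undistortPoints(np.array(px,float).reshape(-1,1,2),np.array(c["mtx"]),np.array(c["dist"],float))[:,0]
    R=np.array(c["R"]);o=-R.T@np.array(c["t"]); d=np.c_[u,np.ones(len(u))]@R
    return o+d*((z-o[2])/d[:,2])[:,None]
def crop(n,box,k,name,im=None,pts=None):
    im=r.snapshot(n) if im is None else im
    x0,y0,x1,y1=box; c=cv2.resize(im[y0:y1,x0:x1],None,fx=k,fy=k,interpolation=cv2.INTER_CUBIC)[:,:,::-1].copy()
    if pts is not None:
        for p in pts: cv2.circle(c,(int((p[0]+.5-x0)*k),int((p[1]+.5-y0)*k)),2,(0,0,255),-1)
    cv2.imwrite("pics/"+name,c)
def T(x,y,yaw,P,z=0):
    P=np.atleast_2d(P); c,s=np.cos(yaw),np.sin(yaw)
    return np.c_[x+c*P[:,0]-s*P[:,1],y+s*P[:,0]+c*P[:,1],P[:,2]+z]
E
python3 - <<'E'
from h import *
ims={n:r.snapshot(n) for n in C}
crop("top",(215,90,405,270),4,"t1.png",ims["top"]); crop("scene",(230,150,400,360),3,"s1.png",ims["scene"])
for th in("bay","scoop","tray","tip_box","gate","latch","bottle","jar","thumb"):
  for n in C:
    for d in r.cut_out(th,n)[:4]:
        m=d["pixels"]; v,u=np.nonzero(m); print(th,n,round(d["score"],2),np.round(d["rect"]),m.sum(),np.round(ray(n,[[u.mean(),v.mean()]],0.0)[0][:2],3))
E
```

```text
bay scene 0.65 [245. 206. 370. 357.] 8083 [0.615 0.004]
bay top 0.67 [220. 110. 311. 198.] 4193 [0.693 0.077]
scoop scene 0.94 [203. 179. 254. 232.] 691 [ 0.676 -0.358]
scoop scene 0.65 [295. 131. 355. 153.] 587 [ 0.243 -0.433]
scoop scene 0.56 [277. 171. 340. 203.] 730 [ 0.423 -0.295]
scoop top 0.75 [359. 201. 390. 254.] 656 [ 0.453 -0.282]
scoop top 0.75 [398. 245. 437. 299.] 708 [ 0.273 -0.42 ]
scoop top 0.56 [366. 139. 427. 161.] 631 [ 0.69  -0.336]
tray scene 0.76 [289. 278. 331. 320.] 950 [0.665 0.055]
tray scene 0.59 [335. 198. 363. 228.] 933 [ 0.374 -0.108]
tray top 0.76 [302. 222. 341. 257.] 820 [ 0.387 -0.095]
tray top 0.56 [262. 146. 290. 158.] 236 [0.698 0.065]
tip_box scene 0.77 [235. 226. 282. 270.] 774 [ 0.677 -0.202]
tip_box scene 0.69 [244. 207. 372. 360.] 7898 [0.614 0.003]
tip_box scene 0.6 [313. 236. 354. 315.] 838 [0.561 0.022]
tip_box top 0.72 [325. 130. 349. 168.] 826 [ 0.703 -0.157]
tip_box top 0.56 [255. 180. 307. 198.] 157 [0.583 0.045]
tip_box top 0.17 [172. 132. 199. 159.] 494 [0.731 0.375]
gate scene 0.87 [313. 238. 355. 312.] 889 [0.562 0.025]
gate scene 0.48 [233. 123. 273. 165.] 863 [ 0.437 -0.574]
gate top 0.85 [234. 174. 311. 199.] 432 [0.592 0.066]
latch scene 0.68 [314. 238. 345. 283.] 159 [ 0.537 -0.023]
latch top 0.64 [255. 178. 308. 199.] 241 [0.58  0.033]
bottle scene 0.83 [413. 333. 447. 373.] 943 [0.513 0.384]
bottle top 0.83 [162. 185. 190. 210.] 441 [0.55  0.409]
jar scene 0.93 [353. 372. 383. 398.] 736 [0.697 0.349]
jar top 0.66 [171. 131. 198. 158.] 516 [0.732 0.376]
thumb scene 0.65 [311. 237. 347. 286.] 244 [ 0.538 -0.006]
thumb top 0.56 [255. 179. 306. 200.] 272 [0.581 0.027]
```

View pics/t1.png

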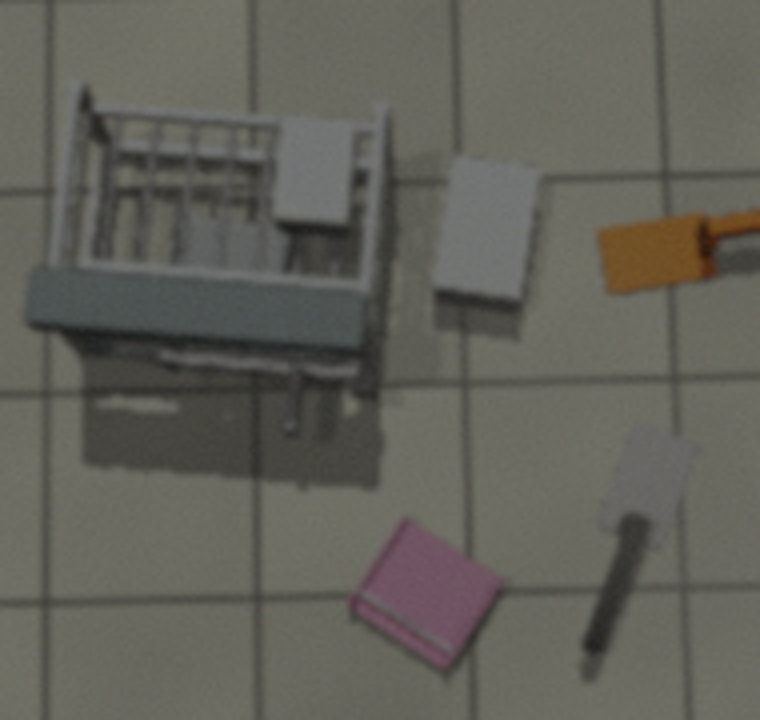

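View pics/s1.png

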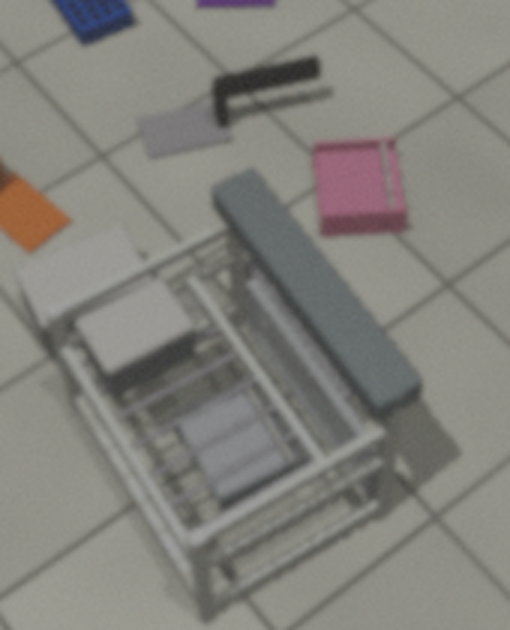

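```bash
cat >> h.py <<'E'
def fitpose(obs,x0,z=0):
    # obs: list (cam, P(obj), px)
    def f(p): return np.concatenate([proj(n,T(p[0],p[1],p[2],P,z))[0]-px for n,P,px in obs])
    s=least_squares(f,x0,loss="soft_l1"); return s.x,f(s.x).reshape(-1,2)
def box(x0,x1,y0,y1,z0,z1): 
    e=[]
    c=np.array([[x,y,z] for x in(x0,x1) for y in(y0,y1) for z in(z0,z1)])/1000.
    for i in range(8):
        for j in range(i):
            if (np.abs(c[i]-c[j])>1e-9).sum()==1: e.append(np.linspace(c[i],c[j],25))
    return np.concatenate(e)
E
python3 - <<'E'
from h import *
t=lambda a,b:np.array([215+a/4-.5,90+b/4-.5]); s=lambda a,b:np.array([230+a/3-.5,150+b/3-.5])
m=lambda *a:np.array([a])/1000.
obs=[("top",m(20,130,228),t(38,268)),("top",m(20,-130,228),t(370,293)),("top",m(-26,130,194),t(28,325)),("top",m(-26,-130,194),t(363,347)),
("scene",m(-26,-130,228),s(250,170)),("scene",m(20,-130,228),s(213,190)),("scene",m(20,130,194),s(382,412)),("scene",m(-26,130,228),s(420,378)),
]
p,res=fitpose(obs,[0.6,0.06,0]); print(p); print(res.round(1))
B=np.concatenate([box(-26,20,-130,130,194,228),box(178,190,118,130,0,170),box(178,190,-130,-118,0,170),box(-18,-10,-133,35,68,84),box(-66,-14,-75,-65,73,107),box(50,58,-118,118,98,106)])
W=T(*p,B)
crop("top",(215,90,405,270),4,"t2.png",pts=proj("top",W)); crop("scene",(230,150,400,360),3,"s2.png",pts=proj("scene",W))
E
```

```text
[ 0.59230895  0.07090037 -0.09534528]
[[-2.2 -0. ]
 [-0.4 -0.6]
 [ 1.   2.8]
 [ 0.6  3. ]
 [ 0.  -1.3]
 [-2.5 -0.5]
 [-2.2  5.7]
 [ 1.6  0.7]]
```

View pics/t2.png

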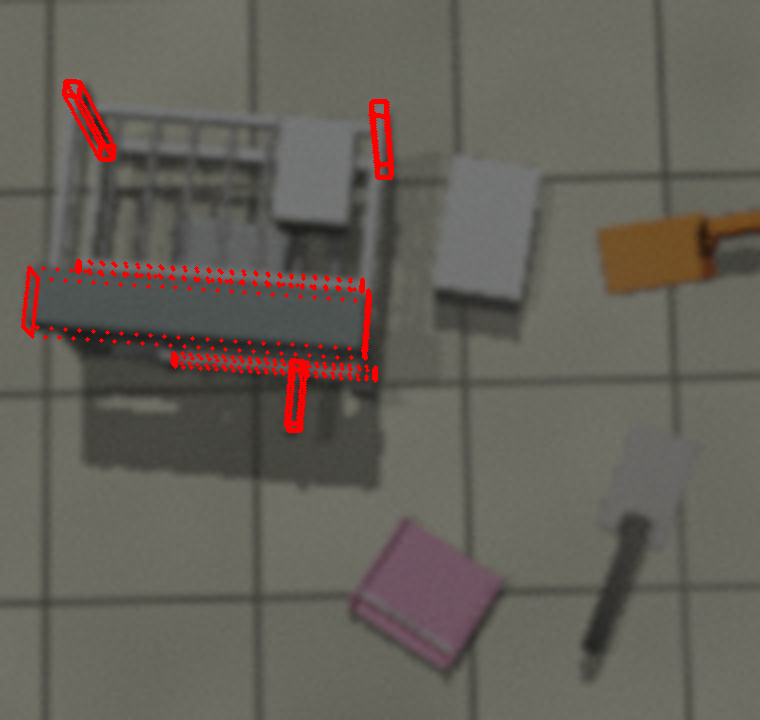

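View pics/s2.png

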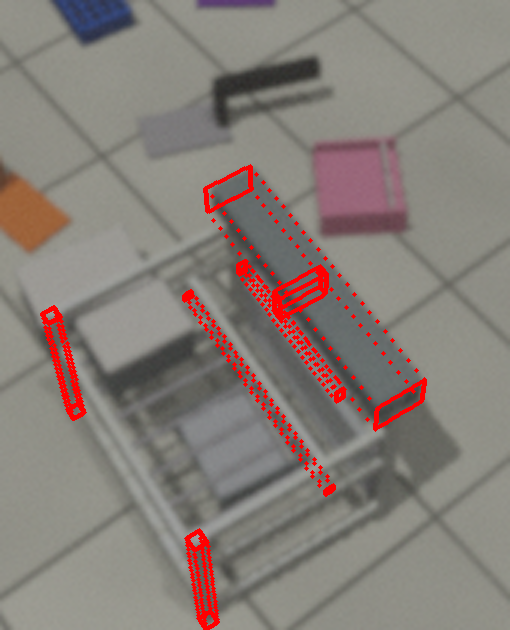

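```bash
cat >> h.py <<'E'
def hullpts(q,step=0.5):
    h=cv2.convexHull(q.astype(np.float32))[:,0]; o=[]
    for a,b in zip(h,np.roll(h,-1,0)):
        n=max(2,int(np.linalg.norm(b-a)/step)); o.append(a+(b-a)*np.linspace(0,1,n,endpoint=False)[:,None])
    return np.concatenate(o)
def corners(x0,x1,y0,y1,z0,z1): return np.array([[x,y,z] for x in(x0,x1) for y in(y0,y1) for z in(z0,z1)])/1000.
def gradim(im,s=1.0):
    g=cv2.GaussianBlur(im.astype(np.float32),(0,0),s); gx=cv2.Sobel(g,cv2.CV_32F,1,0);gy=cv2.Sobel(g,cv2.CV_32F,0,1)
    return np.minimum(np.sqrt(gx**2+gy**2).max(2),60)
def samp(g,p): return cv2.remap(g,p[:,0].astype(np.float32).reshape(-1,1),p[:,1].astype(np.float32).reshape(-1,1),cv2.INTER_LINEAR).mean()
E
python3 - <<'E'
from h import *
from scipy.optimize import differential_evolution as DE
ims={n:np.mean([r.snapshot(n).astype(np.float32) for _ in range(3)],0) for n in C}
G={n:gradim(ims[n]) for n in C}
lamp=corners(-26,20,-130,130,194,228); posts=[corners(178,190,118,130,60,170),corners(178,190,-130,-118,60,170)]
th=corners(-66,-18,-75,-65,73,107); lip=corners(50,58,-100,100,98,106)
def sc(p,cams=("top","scene"),w=(1,.3,.3,.3)):
    v=0
    for n in cams:
        v+=w[0]*samp(G[n],hullpts(proj(n,T(*p,lamp))))
        v+=w[1]*sum(samp(G[n],hullpts(proj(n,T(*p,c)))) for c in posts)/2
        v+=w[2]*samp(G[n],hullpts(proj(n,T(*p,th if n=="top" else lip))))
    return v
b=[(.57,.62),(.045,.095),(-.16,-.02)]
for cams in(("top","scene"),("top",),("scene",)):
  for w in((1,.3,.3),(1,0,0)):
    o=DE(lambda p:-sc(p,cams,w),b,seed=1,tol=1e-6,maxiter=60,popsize=12); print(cams,w,o.x.round(4),round(-o.fun,1))
    if len(cams)==2 and w[1]: p=o.x
np.save("bay.npy",p)
B=np.concatenate([box(-26,20,-130,130,194,228),box(178,190,118,130,0,170),box(178,190,-130,-118,0,170),box(-66,-14,-75,-65,73,107),box(50,58,-118,118,98,106)])
W=T(*p,B)
crop("top",(215,90,405,270),4,"t3.png",pts=proj("top",W)); crop("scene",(230,150,400,360),3,"s3.png",pts=proj("scene",W))
E
```

```text
('top', 'scene') (1, 0.3, 0.3) [ 0.5915  0.0705 -0.1113] 161.7
('top', 'scene') (1, 0, 0) [ 0.5919  0.0714 -0.1113] 109.9
('top',) (1, 0.3, 0.3) [ 0.592   0.0708 -0.114 ] 74.4
('top',) (1, 0, 0) [ 0.5922  0.0725 -0.11  ] 52.4
('scene',) (1, 0.3, 0.3) [ 0.5906  0.0701 -0.1077] 87.9
('scene',) (1, 0, 0) [ 0.5902  0.0696 -0.1132] 58.5
```

View pics/t3.png

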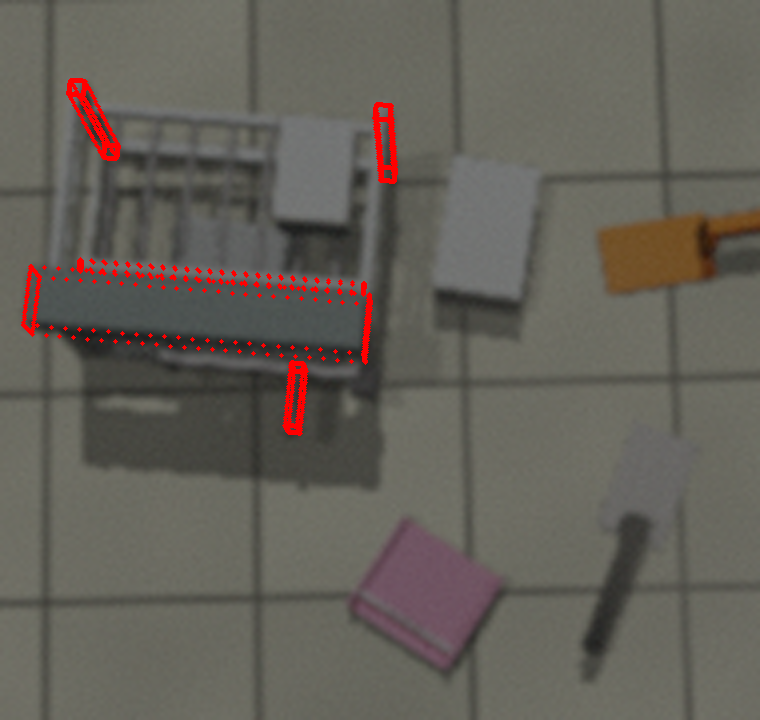

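View pics/s3.png

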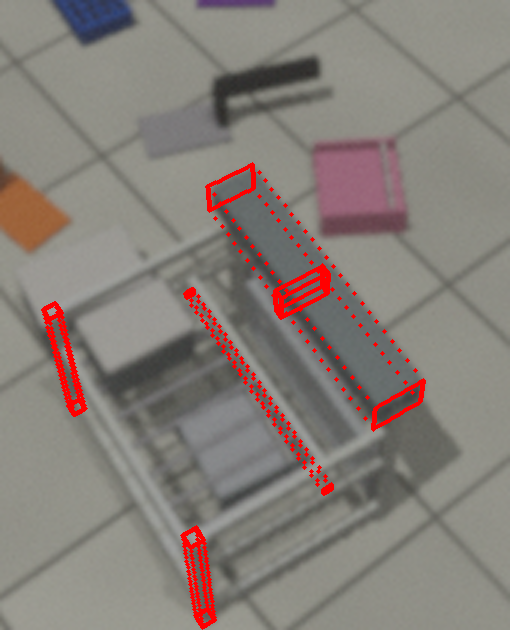

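Run:
```python
from h import *
from scipy.optimize import differential_evolution as DE
ims={n:np.mean([r.snapshot(n).astype(np.float32) for _ in range(3)],0) for n in C}
G={n:gradim(ims[n]) for n in C}
bl=corners(-12,85,-30,30,0,4); ha=corners(-120,0,-8,8,44,70)
def sc(p,cams=("top","scene")):
    return sum(samp(G[n],hullpts(proj(n,T(*p,bl))))+samp(G[n],hullpts(proj(n,T(*p,ha)))) for n in cams)
print("px centroid", ray("top",[[372,222]],0.03))
for cams in(("top","scene"),("top",),("scene",)):
    o=DE(lambda p:-sc(p,cams),[(.40,.52),(-.34,-.23),(-.8,.4)],seed=1,tol=1e-6,maxiter=80,popsize=15); print("scoop",cams,o.x.round(4),round(-o.fun,1))
    if len(cams)==2: p=o.x
np.save("scoop.npy",p)
tr=corners(-45,45,-50,50,16,39); bay=np.load("bay.npy")
def st(q):
    return samp(G["scene"],hullpts(proj("scene",T(*q,tr))))
o=DE(lambda q:-st(q),[(.63,.73),(0.02,.11),(-.35,.15)],seed=1,tol=1e-6,maxiter=80,popsize=15); q=o.x; print("tray",q,o.fun)
np.save("tray.npy",q)
c,s=np.cos(bay[2]),np.sin(bay[2]); d=q[:2]-bay[:2]; print("tray in bay",c*d[0]+s*d[1],-s*d[0]+c*d[1],q[2]-bay[2])
W=T(*p,np.concatenate([box(-12,85,-30,30,0,4),box(-120,0,-8,8,44,70)])); V=T(*q,box(-45,45,-50,50,0,39))
crop("top",(250,110,410,260),5,"t4.png",pts=proj("top",np.r_[W,V])); crop("scene",(250,160,350,330),4,"s4.png",pts=proj("scene",np.r_[W,V]))
```

```text
px centroid [[ 0.43515303 -0.27143861  0.03      ]]
scoop ('top', 'scene') [ 0.4412 -0.2778 -0.3621] 185.4
scoop ('top',) [ 0.4415 -0.2769 -0.3483] 80.6
scoop ('scene',) [ 0.4379 -0.2778 -0.3806] 106.3
tray [ 0.65868608  0.0690541  -0.09588306] -55.012603759765625
tray in bay 0.06687878911615279 0.006069567761914913 0.015461455644731698
```

View pics/t4.png

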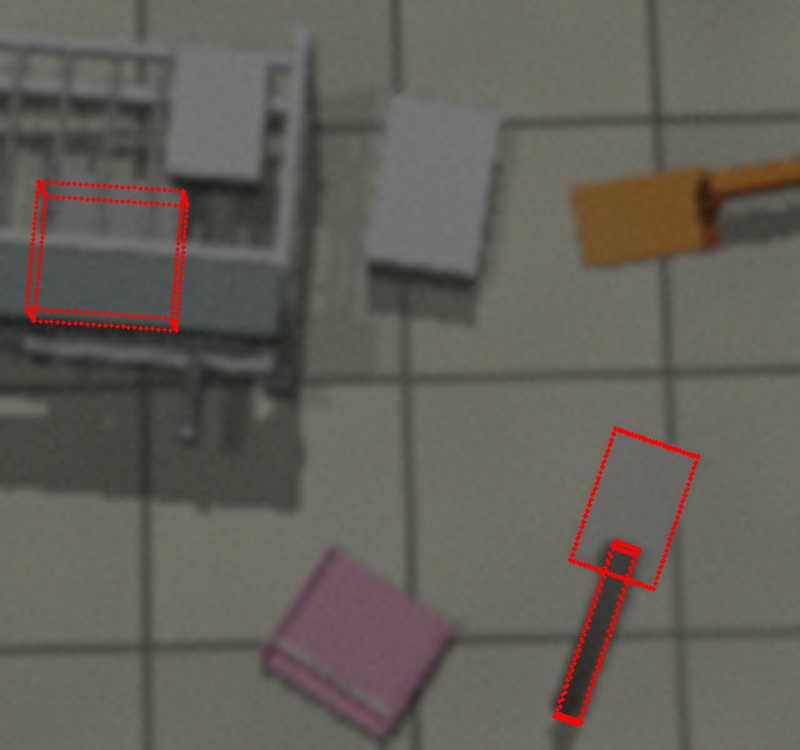

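View pics/s4.png

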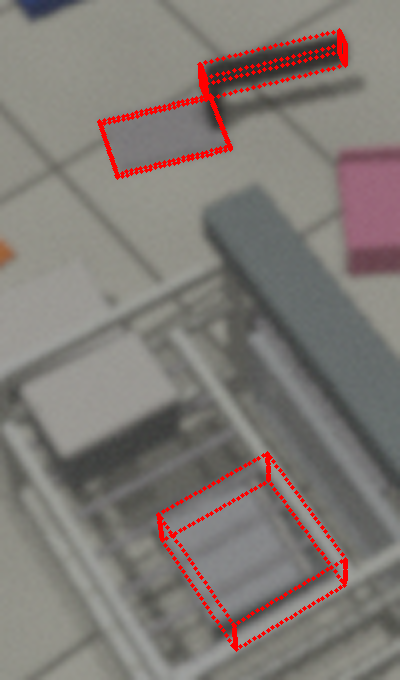

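Run:
```python
from h import *
im=np.mean([r.snapshot("scene").astype(np.float32) for _ in range(4)],0); im=np.clip(im*1.5,0,255).astype(np.uint8)
crop("scene",(270,255,350,325),9,"s5.png",im)
im=np.mean([r.snapshot("top").astype(np.float32) for _ in range(4)],0); im=np.clip(im*1.7,0,255).astype(np.uint8)
crop("top",(230,110,320,205),8,"t5.png",im)
```

```text
(no output)
```

View pics/s5.png

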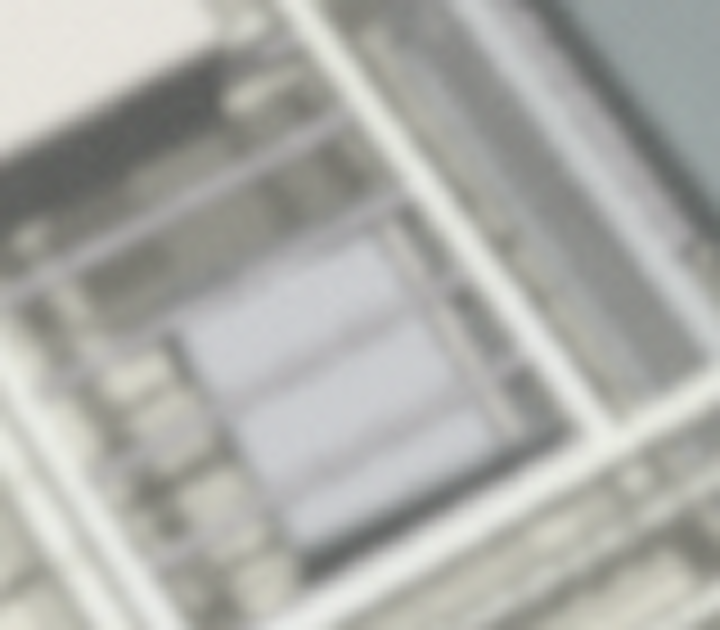

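View pics/t5.png

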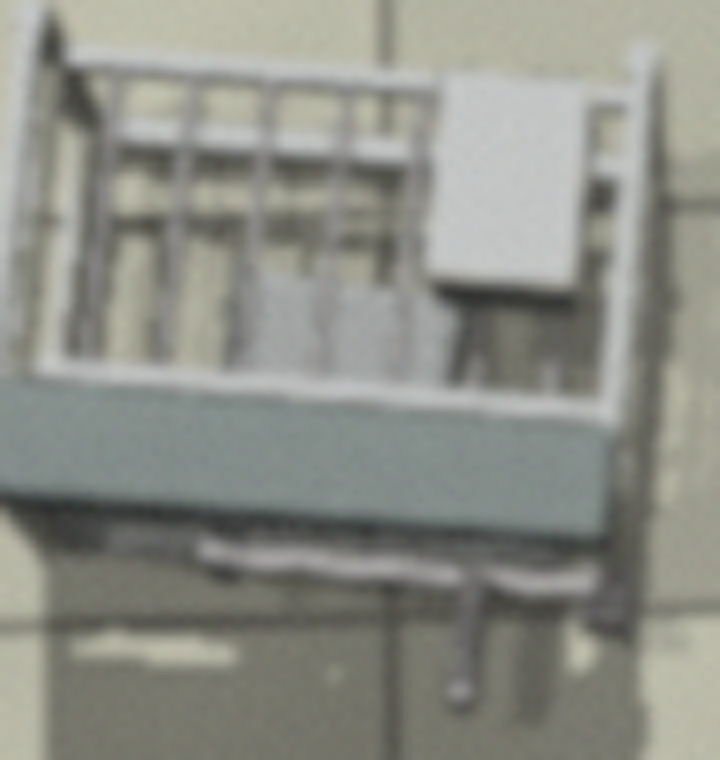

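Run:
```python
from h import *
bay=np.load("bay.npy"); c,s=np.cos(bay[2]),np.sin(bay[2])
def inb(X): d=X[:,:2]-bay[:2]; return np.c_[c*d[:,0]+s*d[:,1],-s*d[:,0]+c*d[:,1]]*1000
cr=np.array([[180,325],[295,548],[395,222],[525,432],[370,238],[500,440]])/9+[270,255]-.5
ct=np.array([[458,300],[255,272]])/8+[230,110]-.5
for z in(.039,.030,.021): print(z,inb(ray("scene",cr,z)).round(0).tolist(),inb(ray("top",ct,z)).round(0).tolist())
# pink for shape check
im=np.clip(r.snapshot("top").astype(float)*1.6,0,255).astype(np.uint8); crop("top",(298,215,345,262),14,"p.png",im)
im=np.clip(r.snapshot("scene").astype(float)*1.6,0,255).astype(np.uint8); crop("scene",(328,192,372,232),14,"p2.png",im)
```

```text
0.039 [[116.0, -36.0], [124.0, 48.0], [41.0, -32.0], [45.0, 52.0], [50.0, -31.0], [53.0, 50.0]] [[115.0, -45.0], [120.0, 43.0]]
0.03 [[114.0, -40.0], [122.0, 44.0], [38.0, -36.0], [43.0, 48.0], [48.0, -35.0], [51.0, 46.0]] [[118.0, -44.0], [123.0, 45.0]]
0.021 [[112.0, -45.0], [120.0, 40.0], [36.0, -41.0], [40.0, 44.0], [45.0, -40.0], [48.0, 42.0]] [[120.0, -43.0], [125.0, 46.0]]
```

View pics/p.png

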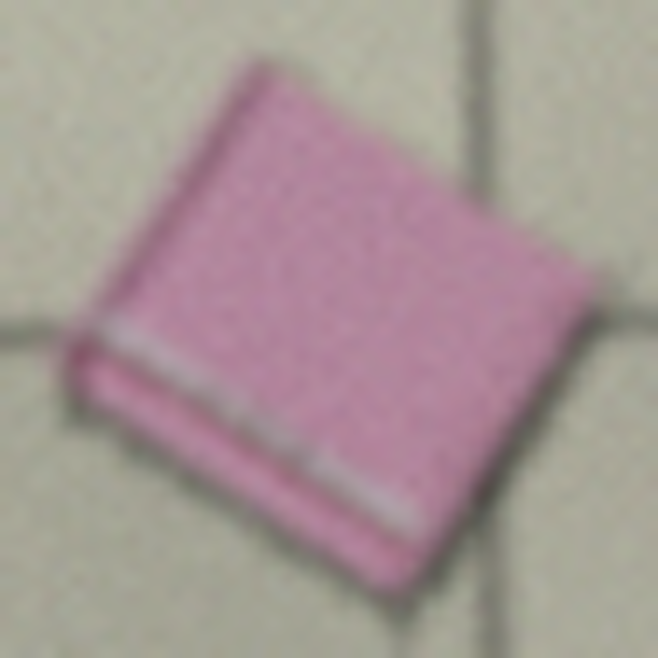

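View pics/p2.png

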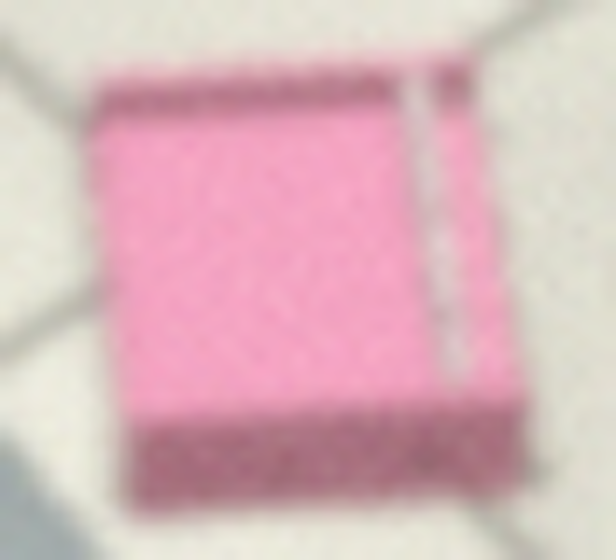

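Run:
```python
from h import *
from scipy.optimize import differential_evolution as DE
ims={n:np.mean([r.snapshot(n).astype(np.float32) for _ in range(4)],0) for n in C}
G={n:gradim(ims[n],.8) for n in C}
bay=np.load("bay.npy")
L=lambda a,b:np.linspace(a,b,60)/1000.
rear=L([45,-45,21],[45,45,21]); lt=L([-40,50,39],[45,50,39]); le=L([45,50,10],[45,50,39])
ri=L([-30,-45,21],[45,-45,21])
def w(q,P): 
    P=T(q[0]/1000,q[1]/1000,q[2],P); return T(*bay,P)
def f(q): return samp(G["scene"],proj("scene",w(q,rear)))+samp(G["top"],proj("top",w(q,rear)))+1.0*samp(G["scene"],proj("scene",w(q,lt)))+.5*samp(G["scene"],proj("scene",w(q,ri)))
for sd in(1,2):
    o=DE(lambda q:-f(q),[(60,88),(-12,14),(-.2,.15)],seed=sd,tol=1e-6,maxiter=80,popsize=20); q=o.x; print(q,o.fun)
for yaw in(-.12,-.08,-.04,0,.04):
    o=DE(lambda p:-f([p[0],p[1],yaw]),[(60,88),(-12,14)],seed=1,tol=1e-6); print(yaw,o.x.round(1),round(o.fun,1))
np.save("trayb.npy",q)
M=np.concatenate([box(-45,45,-50,50,0,39),rear])
for n,b,k in(("scene",(270,255,350,325),9),("top",(230,110,320,205),8)):
    crop(n,b,k,n+"6.png",np.clip(ims[n]*1.5,0,255).astype(np.uint8),pts=proj(n,w(q,M)))
```

```text
[ 7.99491520e+01  1.71952521e+00 -3.56601576e-02] -175.4178009033203
[ 7.99630736e+01  1.72190053e+00 -3.60777174e-02] -175.42510986328125
-0.12 [79.7 -0.5] -169.8
-0.08 [79.8  0.9] -173.2
-0.04 [80.   1.6] -175.4
0 [80.2  1.7] -173.8
0.04 [80.9  0.4] -169.2
```

View pics/scene6.png

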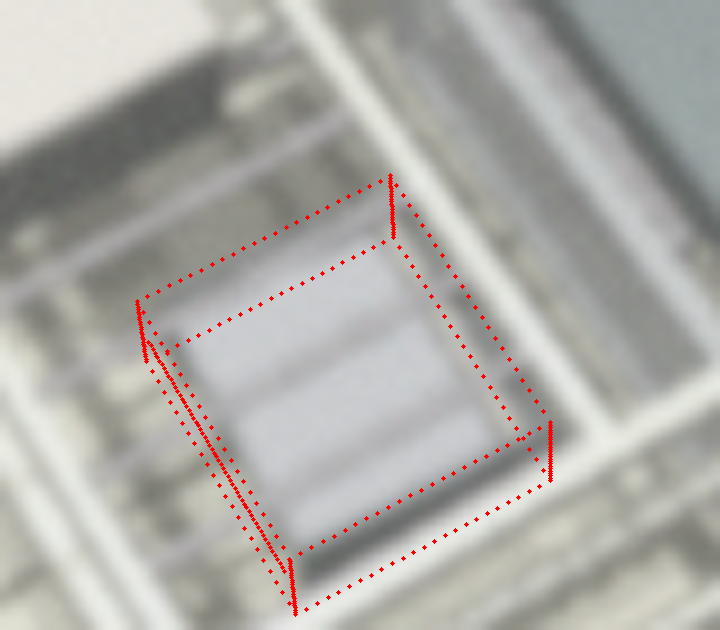

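View pics/top6.png

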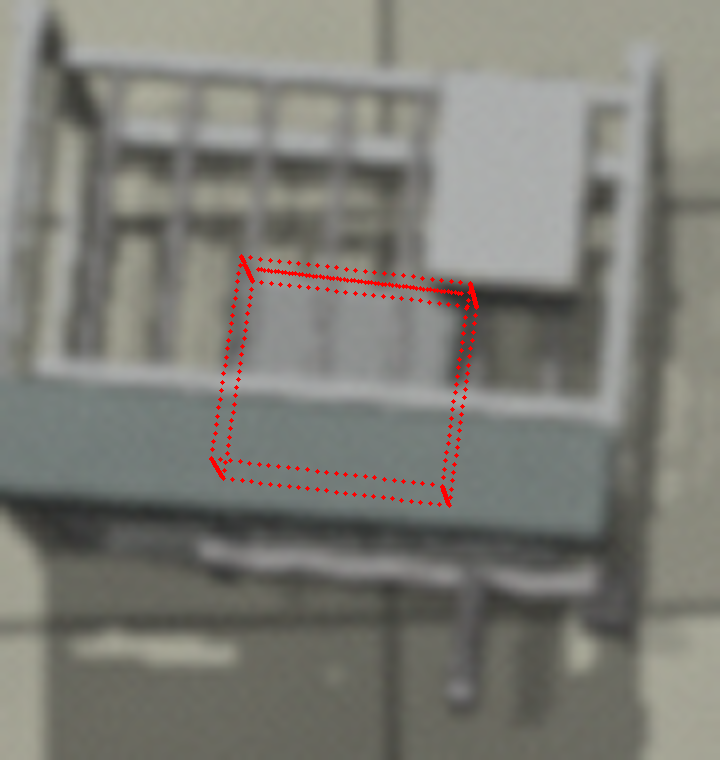

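```bash
cat >> h.py <<'E'
try: bay=np.load("bay.npy")
except Exception: pass
def b2w(x,y): return T(*bay,np.array([[x,y,0]])/1000.)[0][:2]
def w2b(X):
    c,s=np.cos(bay[2]),np.sin(bay[2]); d=np.asarray(X)[:2]-bay[:2]; return np.array([c*d[0]+s*d[1],-s*d[0]+c*d[1]])*1000
def st():
    s=r.get_state(); R=Ro.from_quat(s["eef_rot"]).as_matrix(); a=np.degrees(np.arctan2(R[1,0],R[0,0]))
    b=w2b(s["tool_pos"])
    print("t%.2f tcp"%s["clock"],s["tool_pos"].round(4),"bay",b.round(1),"ang %.1f (bay %.1f) tilt %.1f"%(a,a-np.degrees(bay[2]),np.degrees(np.arccos(-R[2,2]))),"F",s["contact_force"].round(1),"M",s["moment"].round(2),"op %.3f"%s["opening"],"q",s["q"].round(2))
    return s,R,a
def go(xy,z,ang):
    s,R,a=st(); d=np.array([*xy,z])-s["tool_pos"]; da=(ang-a+90)%180-90
    print("target",np.r_[xy,z].round(4),"tool shift m",(R.T@d).round(4),"turn(rev) about tool z",round(-da/360,4), "world d",d.round(3))
def gob(x,y,z,angb): go(b2w(x,y),z,angb+np.degrees(bay[2]))
E
python3 - <<'E'
from h import *
gob(-125,-70,.239,90)
E
```

```text
t2.90 tcp [0.1964 0.5933 0.2388] bay [-450.8  475.8] ang 71.7 (bay 78.1) tilt 0.0 F [ 0.4 -0.2 -0.6] M [-0.01 -0.01  0.01] op 0.996 q [-1.22  0.69 -0.19  1.57  0.16  0.9  -0.22]
target [0.4595 0.0148 0.239 ] tool shift m [-4.665e-01  4.316e-01 -3.000e-04] turn(rev) about tool z -0.0332 world d [ 0.263 -0.579  0.   ]
```

```bash
python3 -m jog '[[-0.026,0.024,0,0,0.5],[-0.026,0.024,0,0,0.5],[-0.026,0.024,0,0,0.5],[-0.026,0.024,0,0,0.5],[-0.026,0.024,0,0,0.5],[-0.026,0.024,0,0,0.5],[-0.026,0.024,0,0,0.5],[-0.026,0.024,0,0,0.5],[-0.026,0.024,0,0,0.5],[-0.026,0.024,0,0,0.5],[-0.026,0.024,0,0,0.5],[-0.026,0.024,0,0,0.5],[-0.026,0.024,0,0,0.5],[-0.026,0.024,0,0,0.5],[-0.026,0.024,0,0,0.5],[-0.026,0.024,0,0,0.5],[-0.026,0.024,0,0,0.5],[-0.026,0.024,0,0,0.5],[0,0,0,-0.0166,0.5],[0,0,0,-0.0166,0.5]]'
python3 - <<'E'
from h import *
gob(-110,-70,.085,90)
E
```

```text
clock: 4.9
tool_pos: [0.46, 0.0119, 0.2387]
eef_rot: [0.745, 0.667, 0.0, 0.0]
contact_force: [-0.6, 0.3, 1.7]
opening: 0.5
t4.90 tcp [0.46   0.0119 0.2387] bay [-124.2  -72.8] ang 83.7 (bay 90.1) tilt 0.0 F [-0.6  0.3  1.7] M [-0.03  0.02  0.02] op 0.500 q [ 0.1   0.49 -0.34  2.04  0.27  0.65  1.05]
target [0.4745 0.0131 0.085 ] tool shift m [0.0029 0.0141 0.1538] turn(rev) about tool z 0.0002 world d [ 0.014  0.001 -0.154]
```

```bash
python3 -m jog '[[0.003,0.002,0.025,0,0.6],[0,0.002,0.025,0,0.6],[0,0.002,0.025,0,0.6],[0,0.002,0.025,0,0.6],[0,0.002,0.025,0,0.6],[0,0.002,0.025,0,0.6],[0,0.002,0.004,0,0.6],[0,0,0,0,0.6]]'
python3 - <<'E'
from h import *
gob(-66,-70,.085,90)
im=r.snapshot("top");crop("top",(230,150,330,225),8,"t7.png",np.clip(im.astype(float)*1.5,0,255).astype(np.uint8))
E
```

```text
clock: 5.7
tool_pos: [0.4739, 0.0148, 0.0845]
eef_rot: [0.745, 0.667, -0.0, -0.0]
contact_force: [0.0, 0.1, -0.0]
opening: 0.4
t5.70 tcp [0.4739 0.0148 0.0845] bay [-110.8  -68.4] ang 83.6 (bay 90.0) tilt 0.0 F [ 0.   0.1 -0. ] M [-0.07 -0.03  0.06] op 0.400 q [-0.04  0.78 -0.15  2.14  0.43  0.25  0.9 ]
target [0.5182 0.0082 0.085 ] tool shift m [-0.0016  0.0448 -0.0005] turn(rev) about tool z 0.0 world d [ 0.044 -0.007  0.001]
```

View pics/t7.png

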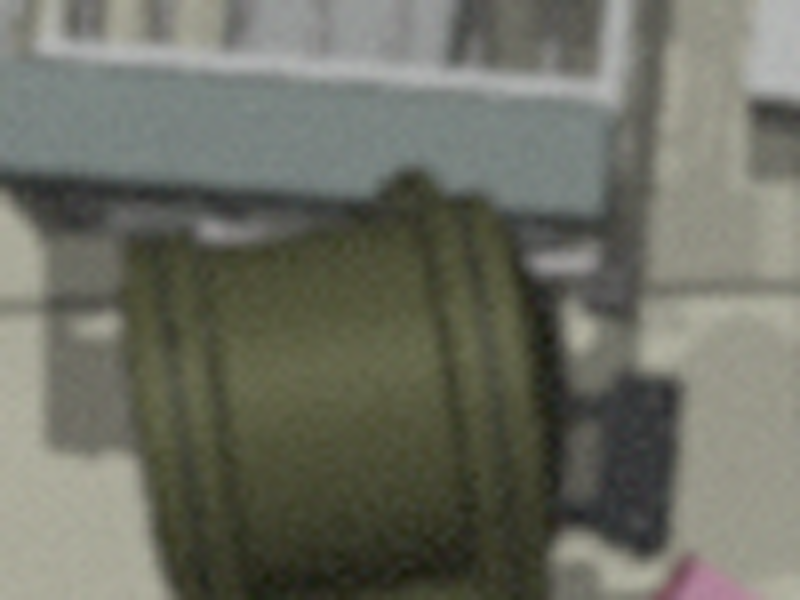

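Run:
```python
from h import *
im=r.snapshot("scene");crop("scene",(210,80,430,310),3,"s7.png",np.clip(im.astype(float)*1.5,0,255).astype(np.uint8))
```

```text
(no output)
```

View pics/s7.png

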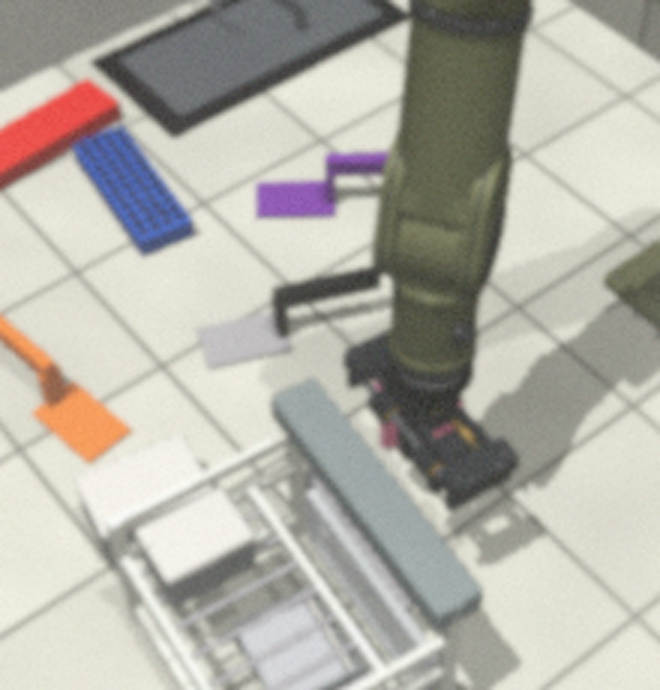

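```bash
python3 -m jog '[[-0.0008,0.012,0,0,0.6],[-0.0008,0.012,0,0,0.6],[0,0.006,0,0,0.6],[0,0.003,0,0,0.6]]' && python3 -m jog '[[0,0.003,0,0,0.6],[0,0.002,0,0,0.6],[0,0.002,0,0,0.6]]'
python3 - <<'E'
from h import *
gob(-66,-70,.085,90)
E
```

```text
clock: 6.2
tool_pos: [0.5072, 0.0093, 0.0856]
eef_rot: [0.746, 0.666, 0.001, 0.001]
contact_force: [0.6, -0.0, 0.4]
opening: 0.398
clock: 6.5
tool_pos: [0.513, 0.0087, 0.0847]
eef_rot: [0.745, 0.667, -0.0, -0.0]
contact_force: [0.0, -0.6, -0.7]
opening: 0.4
t6.50 tcp [0.513  0.0087 0.0847] bay [-71.2 -70.1] ang 83.6 (bay 90.0) tilt 0.0 F [ 0.  -0.6 -0.7] M [0.03 0.02 0.03] op 0.400 q [ 0.01  0.8  -0.2   2.02  0.42  0.36  0.94]
target [0.5182 0.0082 0.085 ] tool shift m [ 0.0001  0.0052 -0.0003] turn(rev) about tool z 0.0001 world d [ 0.005 -0.001  0.   ]
```

```bash
python3 -m jog '[[0,0.002,0,0,0.6],[0,0.002,0,0,0.6],[0,0.001,0,0,0.6]]' && python3 -m jog '[[0,0,0,0,0.85],[0,0,0,0,1],[0,0,0,0,1],[0,0,0,0,1]]' 25
python3 - <<'E'
from h import *
st()
E
```

```text
clock: 6.8
tool_pos: [0.5184, 0.0081, 0.0847]
eef_rot: [0.745, 0.667, 0.0, 0.0]
contact_force: [-0.8, 0.7, -0.1]
opening: 0.402
clock: 7.2
tool_pos: [0.5195, 0.0102, 0.0848]
eef_rot: [0.745, 0.667, 0.002, -0.0]
contact_force: [2.6, 3.8, -3.4]
opening: 0.109
t7.20 tcp [0.5195 0.0102 0.0848] bay [-64.9 -67.9] ang 83.7 (bay 90.1) tilt 0.2 F [ 2.6  3.8 -3.4] M [ 0.84 -0.41  0.02] op 0.109 q [ 0.02  0.81 -0.2   2.    0.41  0.37  0.95]
```

```bash
python3 -m jog '[[0,0,-0.004,0,1],[0.001,0,-0.004,0,1],[0.001,0,-0.004,0,1],[0.001,0,-0.004,0,1]]' 12
python3 -m jog '[[0.001,0,-0.004,0,1],[0.001,0,-0.003,0,1],[0,0,0,0,1]]'
python3 - <<'E'
from h import *
st()
im=r.snapshot("scene");crop("scene",(260,130,400,310),4,"s8.png",np.clip(im.astype(float)*1.5,0,255).astype(np.uint8))
E
```

```text
clock: 7.6
tool_pos: [0.5199, 0.0142, 0.1007]
eef_rot: [0.744, 0.668, 0.002, -0.001]
contact_force: [3.3, 7.2, -6.2]
opening: 0.142
clock: 7.9
tool_pos: [0.5203, 0.0168, 0.1077]
eef_rot: [0.744, 0.668, 0.003, -0.001]
contact_force: [3.9, 7.1, -8.2]
opening: 0.156
t7.90 tcp [0.5203 0.0168 0.1077] bay [-64.8 -61.2] ang 83.8 (bay 90.2) tilt 0.3 F [ 3.9  7.1 -8.2] M [ 1.2  -0.69 -0.03] op 0.156 q [ 0.02  0.77 -0.23  1.99  0.39  0.42  0.96]
```

View pics/s8.png

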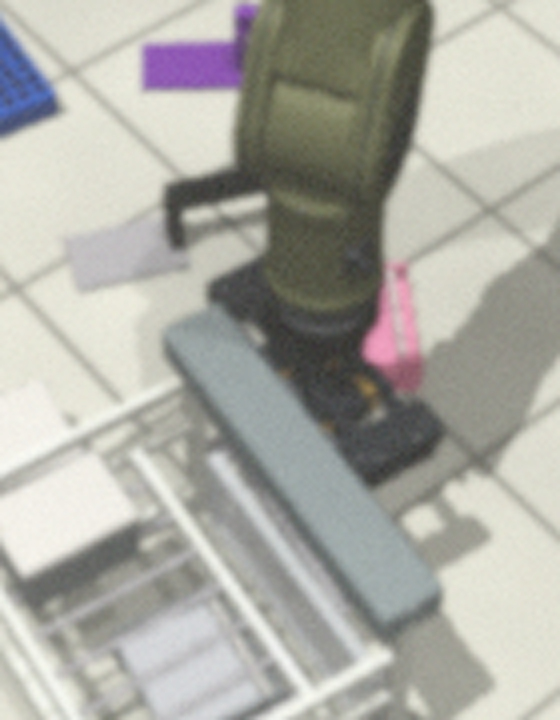

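```bash
python3 -m jog '[[0.0035,-0.0085,0,0.008,1],[0.0035,-0.0085,0,0.008,1]]'; python3 -m jog '[[0.0035,-0.0085,0,0.008,1],[0.0035,-0.0085,0,0.008,1],[0.0035,-0.0085,0,0.008,1]]'
python3 - <<'E'
from h import *
st()
im=r.snapshot("scene");crop("scene",(260,130,400,310),4,"s9.png",np.clip(im.astype(float)*1.5,0,255).astype(np.uint8))
E
```

```text
clock: 8.15
tool_pos: [0.5049, 0.0254, 0.1075]
eef_rot: [0.778, 0.629, 0.003, -0.0]
contact_force: [5.2, 7.0, -8.6]
opening: 0.155
clock: 8.45
tool_pos: [0.4831, 0.0416, 0.1076]
eef_rot: [0.823, 0.568, 0.003, -0.0]
contact_force: [5.1, 5.6, -6.2]
opening: 0.155
t8.45 tcp [0.4831 0.0416 0.1076] bay [-104.6  -40.7] ang 69.2 (bay 75.6) tilt 0.3 F [ 5.1  5.6 -6.2] M [ 0.71 -0.9   0.07] op 0.155 q [-0.09  0.74 -0.14  2.1   0.29  0.32  0.73]
```

View pics/s9.png

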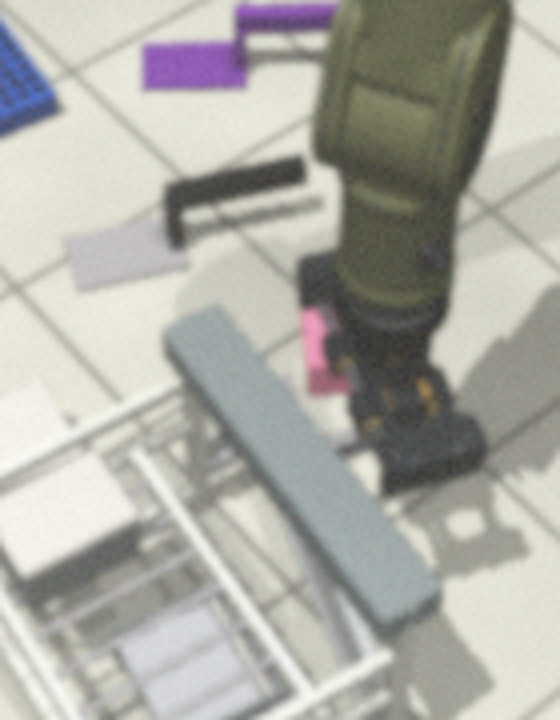

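```bash
python3 -m jog '[[0.0095,-0.0209,0,0.02,1],[0.0095,-0.0209,0,0.02,1],[0.0095,-0.0209,0,0.02,1],[0.0095,-0.0209,0,0.02,1],[0.0095,-0.0209,0,0.02,1]]'
python3 - <<'E'
from h import *
st()
E
```

```text
clock: 9.0
tool_pos: [0.4239, 0.137, 0.1076]
eef_rot: [0.959, 0.283, 0.0, 0.0]
contact_force: [3.7, 0.1, -6.7]
opening: 0.16
t9.00 tcp [0.4239 0.137  0.1076] bay [-174.    47.6] ang 32.9 (bay 39.3) tilt 0.0 F [ 3.7  0.1 -6.7] M [-0.18 -0.43  0.06] op 0.160 q [-0.43  0.72  0.02  2.21 -0.07  0.21  0.22]
```

```bash
python3 -m jog '[[0.0095,-0.0209,0,0.02,1],[0.0095,-0.0209,0,0.02,1],[0.0095,-0.0209,0,0.02,1],[0.0095,-0.0209,0,0.02,1],[0.0095,-0.0209,0,0.02,1],[0,0,0,0,1]]'
python3 - <<'E'
from h import *
st()
im=r.snapshot("top");crop("top",(170,100,330,250),5,"t10.png",np.clip(im.astype(float)*1.5,0,255).astype(np.uint8))
E
```

```text
clock: 9.6
tool_pos: [0.4324, 0.2532, 0.107]
eef_rot: [1.0, -0.022, -0.002, -0.001]
contact_force: [-3.6, 2.7, -2.5]
opening: 0.152
t9.60 tcp [0.4324 0.2532 0.107 ] bay [-178.4  163.9] ang -2.5 (bay 3.9) tilt 0.3 F [-3.6  2.7 -2.5] M [0.53 1.28 0.01] op 0.152 q [-0.74  0.77  0.2   2.06 -0.41  0.36 -0.25]
```

View pics/t10.png

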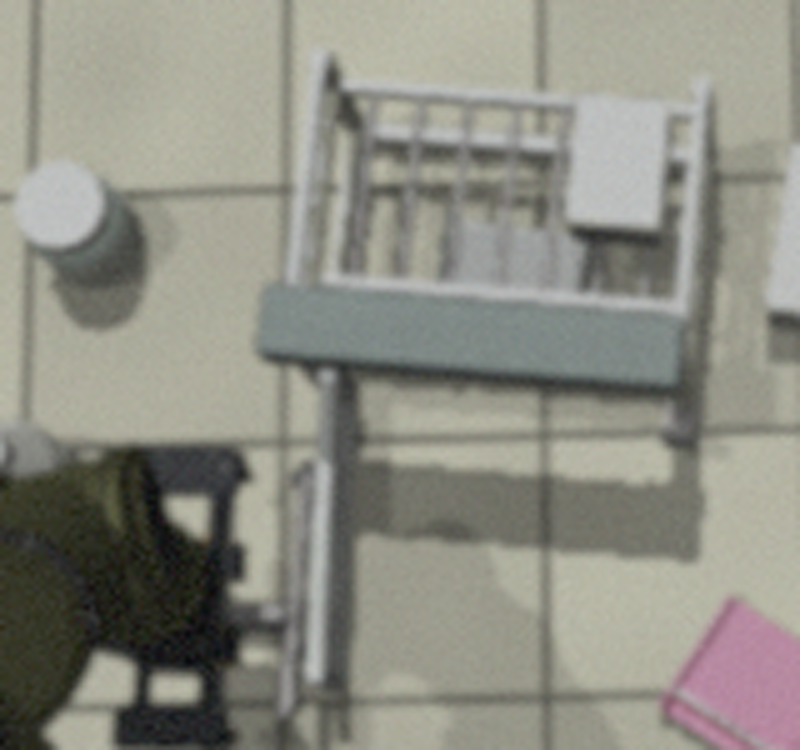

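```bash
python3 -m jog '[[0.0095,-0.0209,0,0.02,1],[0,0,0,0,1],[0,0,0,0,0.6],[0,0,0,0,0.6],[0,-0.002,-0.03,0,0.6],[0,0,-0.04,0,0.6],[0,0,-0.04,0,0.6],[0,0,-0.02,0,0.6]]'
python3 - <<'E'
from h import *
s=np.load("scoop.npy"); g=T(*s,np.array([[-.1,0,0]]))[0]; print("grip",g)
go(g[:2],.235,np.degrees(s[2])+90)
ims={n:np.clip(r.snapshot(n).astype(float)*1.5,0,255).astype(np.uint8) for n in C}
crop("top",(170,100,330,250),5,"t11.png",ims["top"]); crop("scene",(260,180,420,370),4,"s11.png",ims["scene"])
E
```

```text
clock: 10.45
tool_pos: [0.4478, 0.2705, 0.241]
eef_rot: [0.996, -0.088, 0.002, -0.001]
contact_force: [0.2, -0.3, -0.9]
opening: 0.402
grip [ 0.3477345  -0.24242166  0.        ]
t10.45 tcp [0.4478 0.2705 0.241 ] bay [-165.1  182.8] ang -10.1 (bay -3.7) tilt 0.3 F [ 0.2 -0.3 -0.9] M [-0.14 -0.01 -0.02] op 0.402 q [-0.89  0.58  0.42  1.89 -0.34  0.73 -0.45]
target [ 0.3477 -0.2424  0.235 ] tool shift m [-0.0088  0.5225  0.0046] turn(rev) about tool z -0.2204 world d [-0.1   -0.513 -0.006]
```

View pics/t11.png

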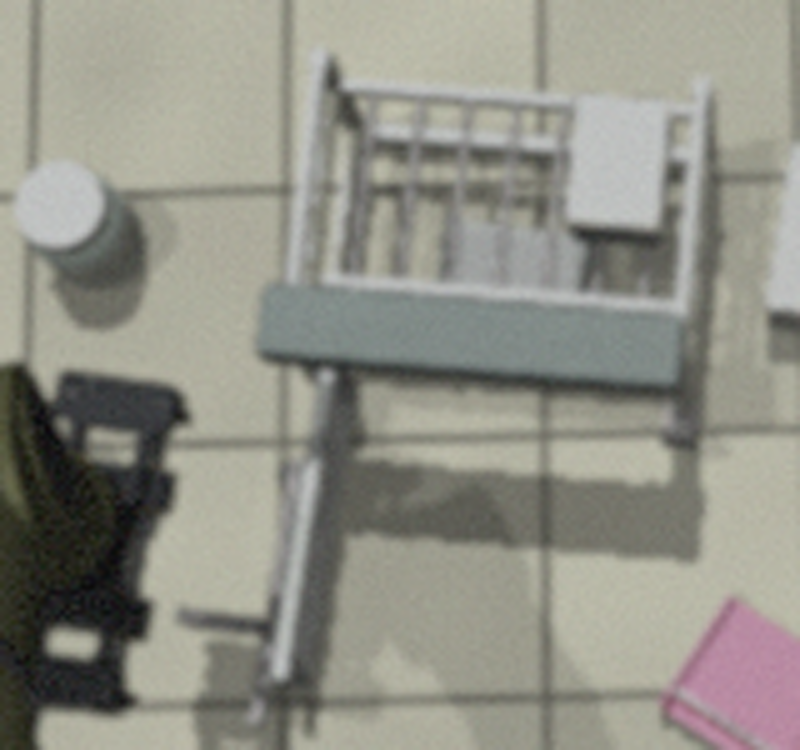

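View pics/s11.png

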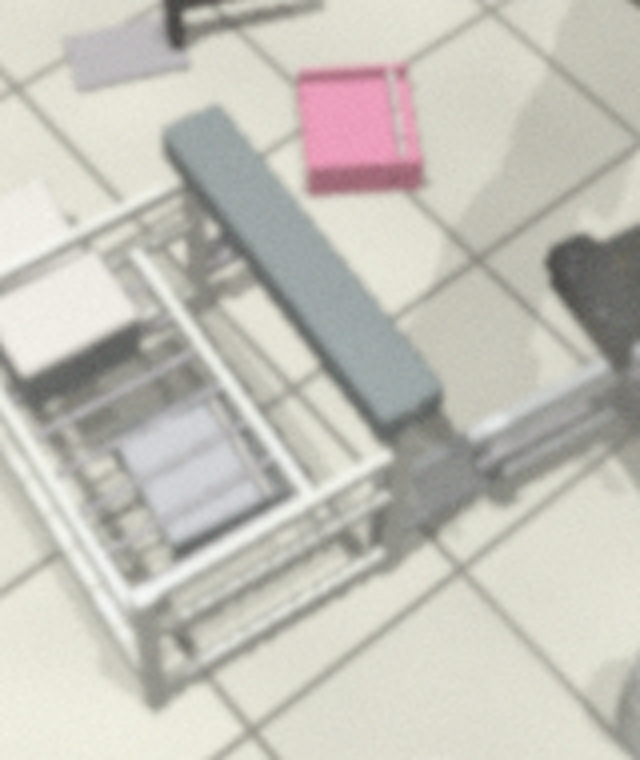

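```bash
python3 -m jog '[[0.007,0.038,0,0,0.5],[0.007,0.038,0,0,0.5],[0.007,0.038,0,0,0.5],[0.007,0.038,0,0,0.5],[0.007,0.038,0,0,0.5],[0.007,0.038,0,0,0.5],[0.007,0.038,0,0,0.5],[-0.0083,0.0366,0,0,0.5],[-0.0083,0.0366,0,0,0.5],[-0.0083,0.0366,0,0,0.5],[-0.0083,0.0366,0,0,0.5],[-0.0083,0.0366,0,0,0.5],[-0.0083,0.0366,0,0,0.5],[-0.0083,0.0366,0,0,0.5]]'
python3 -m jog '[[0,0,0,-0.022,0.5],[0,0,0,-0.022,0.5],[0,0,0,-0.022,0.5],[0,0,0,-0.022,0.5],[0,0,0,-0.022,0.5],[0,0,0,-0.022,0.5],[0,0,0,-0.022,0.5],[0,0,0,-0.022,0.5],[0,0,0,-0.022,0.5],[0,0,0,-0.022,0.5]]'
python3 - <<'E'
from h import *
s=np.load("scoop.npy"); g=T(*s,np.array([[-.1,0,0]]))[0]
go(g[:2],.045,np.degrees(s[2])+90)
E
```

```text
clock: 11.95
tool_pos: [0.3447, -0.243, 0.237]
eef_rot: [0.996, -0.087, -0.001, -0.0]
contact_force: [0.4, -0.1, 0.1]
opening: 0.502
clock: 12.95
tool_pos: [0.3454, -0.2416, 0.2369]
eef_rot: [0.822, 0.57, -0.0, -0.001]
contact_force: [-1.0, -0.5, 0.2]
opening: 0.498
t12.95 tcp [ 0.3454 -0.2416  0.2369] bay [-209.9 -337.5] ang 69.5 (bay 75.9) tilt 0.1 F [-1.  -0.5  0.2] M [-0.03  0.04  0.07] op 0.498 q [ 0.59  0.44 -0.13  2.15  0.1   0.56  1.6 ]
target [ 0.3477 -0.2424  0.045 ] tool shift m [-0.      0.0027  0.1919] turn(rev) about tool z 0.0007 world d [ 0.002 -0.001 -0.192]
```

```bash
python3 -m jog '[[0,0.0027,0.03,0,0.5],[0,0,0.04,0,0.5],[0,0,0.04,0,0.5],[0,0,0.04,0,0.5],[0,0,0.02,0,0.5],[0,0,0.01,0,0.5],[0,0,0.01,0,0.5],[0,0,0.0065,0,0.5],[0,0,0,0,0.5]]'
python3 - <<'E'
from h import *
st()
ims={n:np.clip(r.snapshot(n).astype(float)*1.5,0,255).astype(np.uint8) for n in C}
crop("top",(320,180,420,270),7,"t12.png",ims["top"]); crop("scene",(250,110,370,220),6,"s12.png",ims["scene"])
E
```

```text
clock: 13.85
tool_pos: [0.3523, -0.2453, 0.046]
eef_rot: [0.823, 0.568, -0.002, -0.006]
contact_force: [-0.0, 0.0, 0.6]
opening: 0.501
t13.85 tcp [ 0.3523 -0.2453  0.046 ] bay [-202.7 -340.4] ang 69.3 (bay 75.6) tilt 0.7 F [-0.   0.   0.6] M [ 0.01 -0.01  0.01] op 0.501 q [ 0.53  0.85 -0.04  2.27  0.72  0.04  0.99]
```

View pics/s12.png

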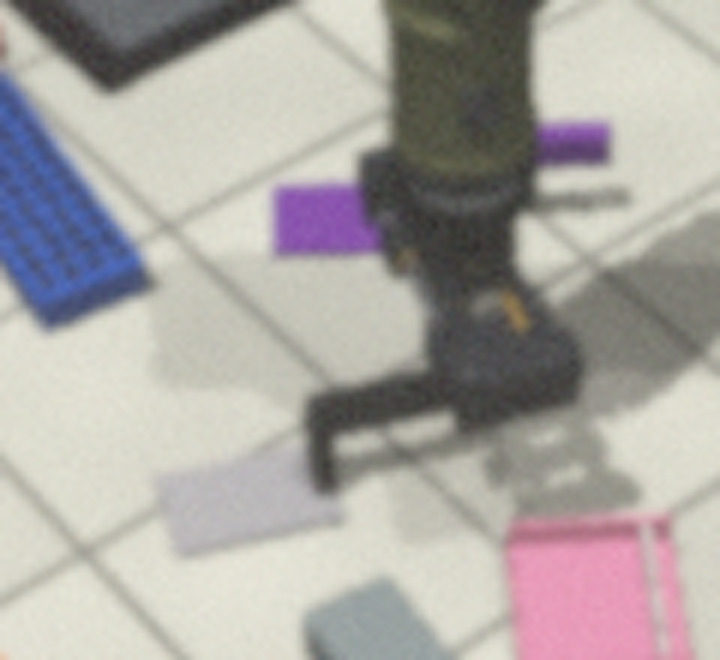

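```bash
python3 -m jog '[[0,0,0,0,0.8],[0,0,0,0,1],[0,0,0,0,1],[0,0,0,0,1]]' 60
python3 - <<'E'
from h import *
st()
E
python3 -m jog '[[0,0.001,-0.01,0,1],[0,0.001,-0.01,0,1],[0,0,-0.01,0,1],[0,0,-0.01,0,1],[0,0,0,0,1]]'
python3 - <<'E'
from h import *
st()
ims={n:np.clip(r.snapshot(n).astype(float)*1.5,0,255).astype(np.uint8) for n in C}
crop("scene",(250,110,370,220),6,"s13.png",ims["scene"])
E
```

```text
clock: 14.35
tool_pos: [0.3533, -0.2452, 0.0473]
eef_rot: [0.823, 0.568, -0.002, -0.005]
contact_force: [1.2, 0.2, 0.1]
opening: 0.179
t14.35 tcp [ 0.3533 -0.2452  0.0473] bay [-201.7 -340.2] ang 69.3 (bay 75.6) tilt 0.6 F [1.2 0.2 0.1] M [ 0.07 -0.04  0.08] op 0.179 q [ 0.53  0.85 -0.04  2.27  0.72  0.04  0.99]
clock: 14.85
tool_pos: [0.3554, -0.2466, 0.0878]
eef_rot: [0.823, 0.568, -0.001, -0.004]
contact_force: [-0.0, -1.0, -2.9]
opening: 0.177
t14.85 tcp [ 0.3554 -0.2466  0.0878] bay [-199.4 -341.3] ang 69.2 (bay 75.6) tilt 0.5 F [-0.  -1.  -2.9] M [ 0.02  0.18 -0.02] op 0.177 q [ 0.62  0.76 -0.18  2.25  0.68  0.2   1.01]
```

View pics/s13.png

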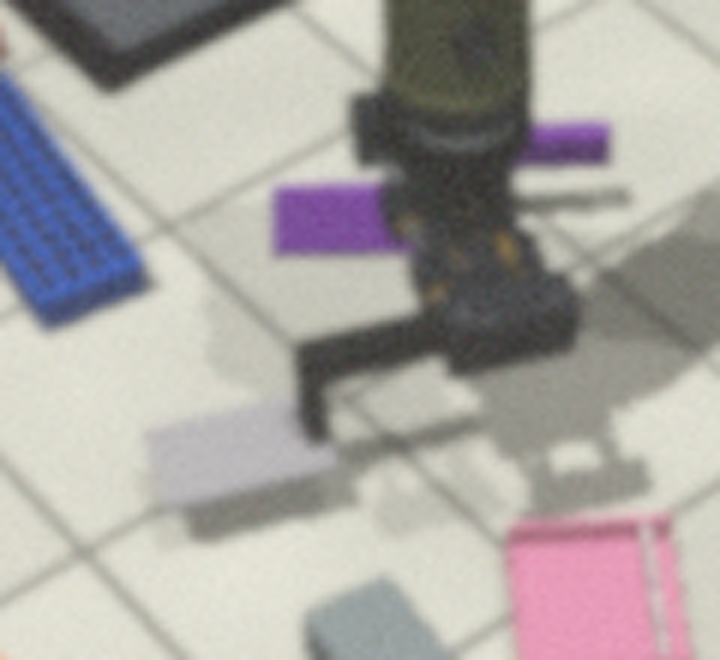

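```bash
python3 -m jog '[[0,0,-0.02,0,1],[0,0,-0.024,0,1],[0,0,-0.024,0,1],[0,0,0,0.02,1],[0,0,0,0.02,1],[0,0,0,0.02,1],[0,0,0,0.02,1],[0,0,0,0.02,1]]'
python3 - <<'E'
from h import *
gob(-180,2,.155,40)
E
```

```text
clock: 15.75
tool_pos: [0.3555, -0.2465, 0.1544]
eef_rot: [0.959, 0.284, -0.004, -0.004]
contact_force: [0.1, -0.0, -2.1]
opening: 0.175
t15.75 tcp [ 0.3555 -0.2465  0.1544] bay [-199.4 -341.2] ang 32.9 (bay 39.3) tilt 0.7 F [ 0.1 -0.  -2.1] M [0.16 0.09 0.04] op 0.175 q [ 0.64  0.62 -0.22  2.2   0.35  0.37  0.71]
target [0.4129 0.0924 0.155 ] tool shift m [ 0.2325 -0.2532  0.001 ] turn(rev) about tool z -0.0019 world d [0.057 0.339 0.001]
```

```bash
python3 -m jog '[[0.0194,-0.0211,0,0,1],[0.0194,-0.0211,0,0,1],[0.0194,-0.0211,0,0,1],[0.0194,-0.0211,0,0,1],[0.0194,-0.0211,0,0,1],[0.0194,-0.0211,0,0,1],[0.0194,-0.0211,0,0,1],[0.0194,-0.0211,0,0,1],[0.0194,-0.0211,0,0,1],[0.0194,-0.0211,0,0,1],[0.0194,-0.0211,0,0,1],[0.0194,-0.0211,0,0,1]]'
python3 - <<'E'
from h import *
gob(-180,2,.155,89)
E
```

```text
clock: 16.95
tool_pos: [0.4117, 0.0939, 0.156]
eef_rot: [0.958, 0.286, -0.004, -0.004]
contact_force: [0.7, -0.4, -0.9]
opening: 0.174
t16.95 tcp [0.4117 0.0939 0.156 ] bay [-181.4    3.3] ang 33.3 (bay 39.6) tilt 0.6 F [ 0.7 -0.4 -0.9] M [0.14 0.11 0.01] op 0.174 q [-0.27  0.6  -0.09  2.23  0.14  0.32  0.11]
target [0.4129 0.0924 0.155 ] tool shift m [0.0002 0.0019 0.001 ] turn(rev) about tool z -0.1371 world d [ 0.001 -0.001 -0.001]
```

```bash
python3 -m jog '[[0,0,0,-0.0196,1],[0,0,0,-0.0196,1],[0,0,0,-0.0196,1],[0,0,0,-0.0196,1],[0,0,0,-0.0196,1],[0,0,0,-0.0196,1],[0,0,0,-0.0196,1]]'
python3 - <<'E'
from h import *
gob(-165,2.5,.052,89)
ims={n:np.clip(r.snapshot(n).astype(float)*1.5,0,255).astype(np.uint8) for n in C}
crop("top",(210,100,350,260),4,"t14.png",ims["top"]); crop("scene",(250,130,400,330),4,"s14.png",ims["scene"])
E
```

```text
clock: 17.65
tool_pos: [0.4114, 0.0926, 0.1559]
eef_rot: [0.749, 0.662, -0.002, -0.005]
contact_force: [-0.8, 0.3, -1.4]
opening: 0.176
t17.65 tcp [0.4114 0.0926 0.1559] bay [-181.5    2. ] ang 82.9 (bay 89.3) tilt 0.6 F [-0.8  0.3 -1.4] M [-0.    0.19 -0.02] op 0.176 q [-0.13  0.61 -0.31  2.23  0.47  0.37  0.62]
target [0.4278 0.0913 0.052 ] tool shift m [0.0003 0.0176 0.1037] turn(rev) about tool z 0.0009 world d [ 0.016 -0.001 -0.104]
```

View pics/t14.png

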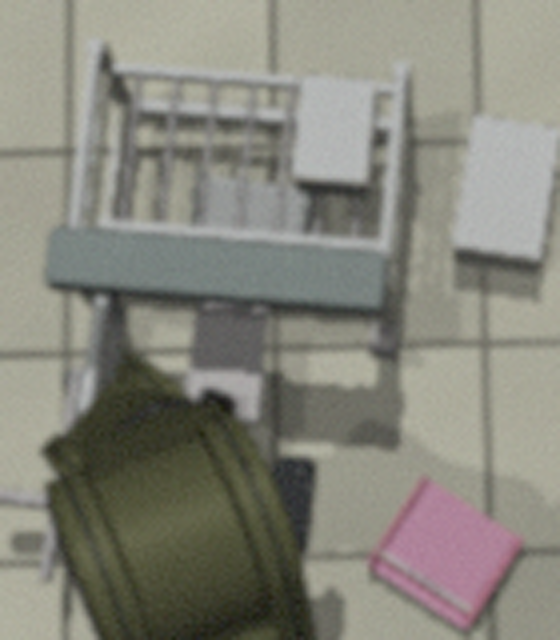

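View pics/s14.png

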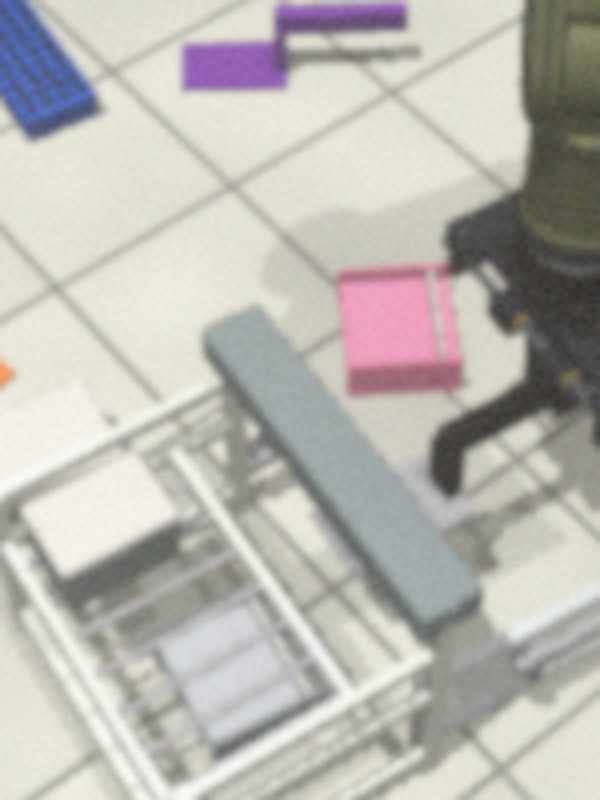

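```bash
python3 -m jog '[[0,0.0035,0.02,0,1],[0,0.0035,0.02,0,1],[0,0.0035,0.02,0,1],[0,0.0035,0.02,0,1],[0,0.0035,0.014,0,1],[0,0,0.006,0,1]]'
python3 - <<'E'
from h import *
gob(-68,2.5,.051,89)
ims={n:np.clip(r.snapshot(n).astype(float)*1.5,0,255).astype(np.uint8) for n in C}
crop("top",(230,120,330,250),6,"t15.png",ims["top"]); crop("scene",(280,200,380,330),6,"s15.png",ims["scene"])
E
```

```text
clock: 18.35
tool_pos: [0.4283, 0.0909, 0.055]
eef_rot: [0.752, 0.659, -0.002, -0.005]
contact_force: [-0.3, -0.5, -1.9]
opening: 0.177
t18.35 tcp [0.4283 0.0909 0.055 ] bay [-164.5    2.2] ang 82.5 (bay 88.9) tilt 0.6 F [-0.3 -0.5 -1.9] M [0.05 0.23 0.01] op 0.177 q [-0.26  0.83 -0.08  2.25  0.6   0.09  0.53]
target [0.5242 0.0805 0.051 ] tool shift m [0.0022 0.0965 0.003 ] turn(rev) about tool z -0.0003 world d [ 0.096 -0.01  -0.004]
```

View pics/t15.png

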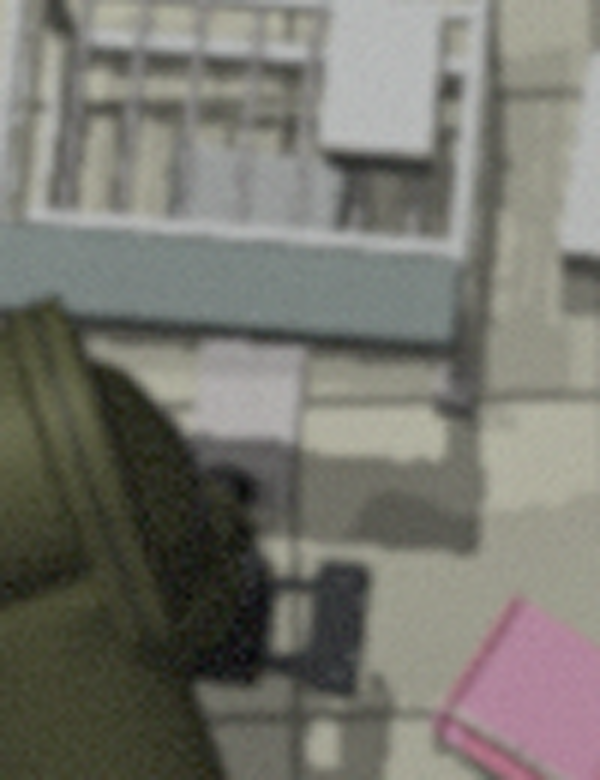

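View pics/s15.png

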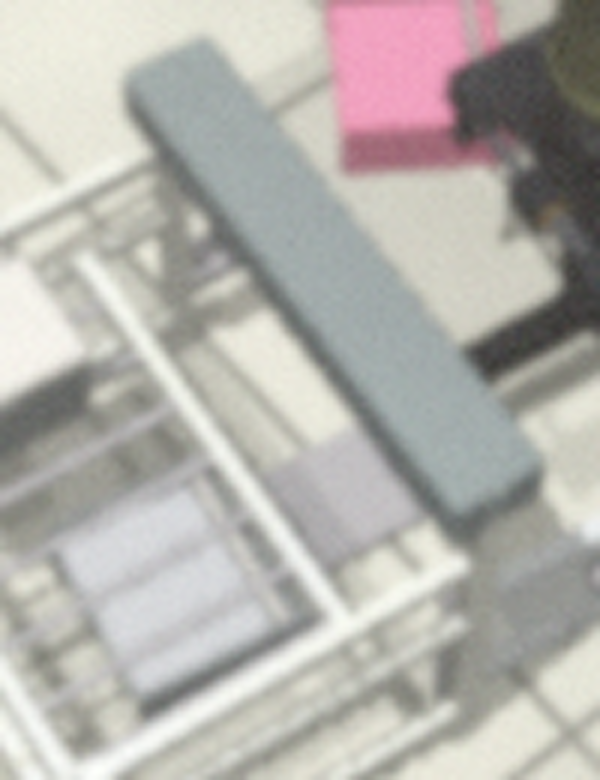

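Run:
```python
from h import *
e=np.array([[197,395],[305,395],[199,360],[305,360]])/6+[230,120]-.5
print([w2b(x).round(1) for x in ray("top",e,.007)])
im=np.mean([r.snapshot("top").astype(np.float32) for _ in range(6)],0); im=np.clip((im-40)*2.2,0,255).astype(np.uint8)
crop("top",(245,130,300,165),14,"t16.png",im)
g=cv2.GaussianBlur(im,(0,0),.5)
for v in(148,150,152,154): print(v,g[v,255:294].mean(1).astype(int).tolist())
```

```text
[array([-19.8,  29. ]), array([-14.5, -33.4]), array([ 0.8, 30.1]), array([  6.1, -31.3])]
148 [138, 127, 106, 82, 76, 92, 105, 117, 130, 133, 134, 135, 134, 127, 116, 112, 115, 122, 130, 135, 135, 135, 137, 131, 117, 108, 116, 129, 130, 111, 86, 57, 25, 6, 7, 7, 11, 16, 17]
150 [135, 130, 113, 90, 77, 91, 108, 119, 131, 134, 133, 135, 134, 127, 113, 108, 116, 126, 134, 135, 134, 134, 134, 132, 125, 114, 119, 130, 135, 132, 121, 96, 55, 29, 29, 34, 42, 56, 62]
152 [129, 128, 113, 83, 71, 84, 105, 121, 131, 133, 135, 134, 134, 131, 123, 114, 117, 130, 135, 134, 134, 134, 130, 125, 120, 113, 118, 130, 134, 129, 110, 79, 42, 26, 32, 35, 41, 56, 66]
154 [132, 128, 108, 82, 84, 101, 117, 130, 135, 135, 135, 134, 129, 124, 118, 110, 115, 127, 133, 135, 134, 133, 129, 122, 119, 114, 120, 131, 134, 128, 105, 67, 33, 40, 52, 48, 44, 55, 64]
```

View pics/t16.png

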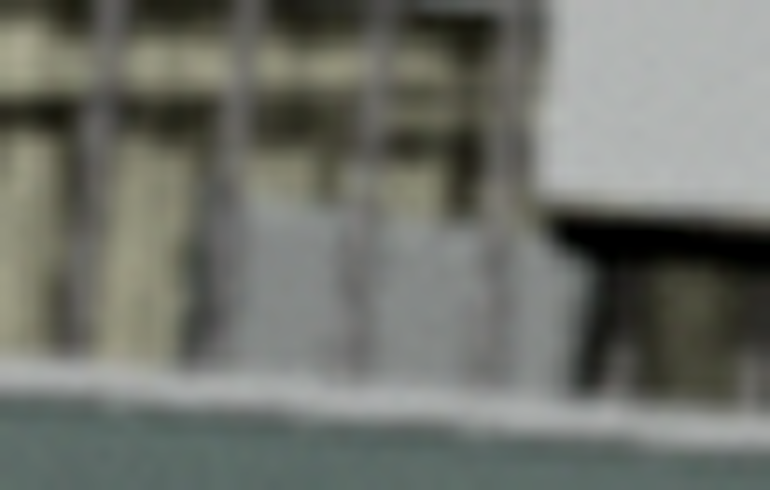

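Run:
```python
from h import *
for z in(.039,.021):print(z,[w2b(x).round(1) for x in ray("top",[[286.3,152],[286.0,154],[287.2,150],[257.5,152],[257.8,148],[257.2,154]],z)])
print(w2b(np.load("scoop.npy")[:2]))
```

```text
0.039 [array([ 97.7, -45.5]), array([ 90.5, -45.1]), array([105. , -47.9]), array([89.2, 53.6]), array([103.5,  54.1]), array([82.1, 53.8])]
0.021 [array([102.3, -43.7]), array([ 95. , -43.3]), array([109.7, -46.1]), array([93.8, 56.5]), array([108.1,  57. ]), array([86.5, 56.7])]
[-110.66592243 -362.84493421]
```

```bash
python3 -m jog '[[0.004,0.005,0,0,1],[0.0035,0.006,0.002,0,1],[0,0.004,0.002,0,1]]'
python3 -m jog '[[0,0.008,0,0,1],[0,0.008,0,0,1],[0,0.008,0,0,1]]'
python3 - <<'E'
from h import *
gob(-68,7.5,.051,89)
E
```

```text
clock: 19.05
tool_pos: [0.4457, 0.0976, 0.0524]
eef_rot: [0.751, 0.66, 0.0, -0.005]
contact_force: [0.1, -0.7, -1.8]
opening: 0.179
clock: 19.35
tool_pos: [0.4689, 0.0931, 0.0521]
eef_rot: [0.751, 0.66, -0.001, -0.005]
contact_force: [-0.5, 0.4, -1.5]
opening: 0.175
t19.35 tcp [0.4689 0.0931 0.0521] bay [-124.4    8.9] ang 82.6 (bay 89.0) tilt 0.6 F [-0.5  0.4 -1.5] M [ 0.03  0.23 -0.01] op 0.175 q [-0.19  0.85 -0.17  2.13  0.59  0.21  0.57]
target [0.5248 0.0855 0.051 ] tool shift m [-0.0004  0.0565  0.0006] turn(rev) about tool z -0.0001 world d [ 0.056 -0.008 -0.001]
```

```bash
python3 -m jog '[[0,0.008,0,0,1],[0,0.008,0,0,1],[0,0.008,0,0,1]]'
python3 -m jog '[[0,0.008,0,0,1],[0,0.008,0,0,1],[0,0.006,0,0,1]]'
python3 - <<'E'
from h import *
gob(-68,7.5,.051,89)
im=np.mean([r.snapshot("top").astype(np.float32) for _ in range(3)],0); im=np.clip((im-40)*2.2,0,255).astype(np.uint8)
crop("top",(245,130,300,165),12,"t17.png",im)
crop("scene",(280,200,380,330),6,"s17.png",np.clip(r.snapshot("scene").astype(float)*1.5,0,255).astype(np.uint8))
E
```

```text
clock: 19.65
tool_pos: [0.4925, 0.0902, 0.0519]
eef_rot: [0.751, 0.66, -0.001, -0.005]
contact_force: [0.0, 0.1, -1.6]
opening: 0.173
clock: 19.95
tool_pos: [0.5145, 0.0874, 0.0517]
eef_rot: [0.751, 0.66, -0.001, -0.005]
contact_force: [-0.0, 0.3, -2.6]
opening: 0.177
t19.95 tcp [0.5145 0.0874 0.0517] bay [-78.5   8.3] ang 82.6 (bay 89.0) tilt 0.6 F [-0.   0.3 -2.6] M [-0.02  0.2   0.01] op 0.177 q [-0.1   0.88 -0.25  2.    0.57  0.34  0.64]
target [0.5248 0.0855 0.051 ] tool shift m [-0.0006  0.0105  0.0006] turn(rev) about tool z -0.0 world d [ 0.01  -0.002 -0.001]
```

View pics/t17.png

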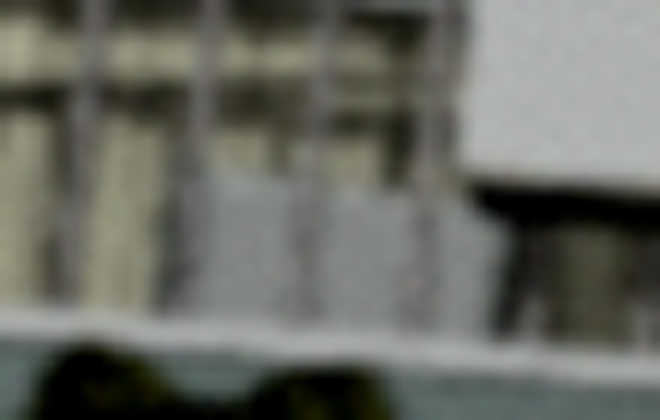

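View pics/s17.png

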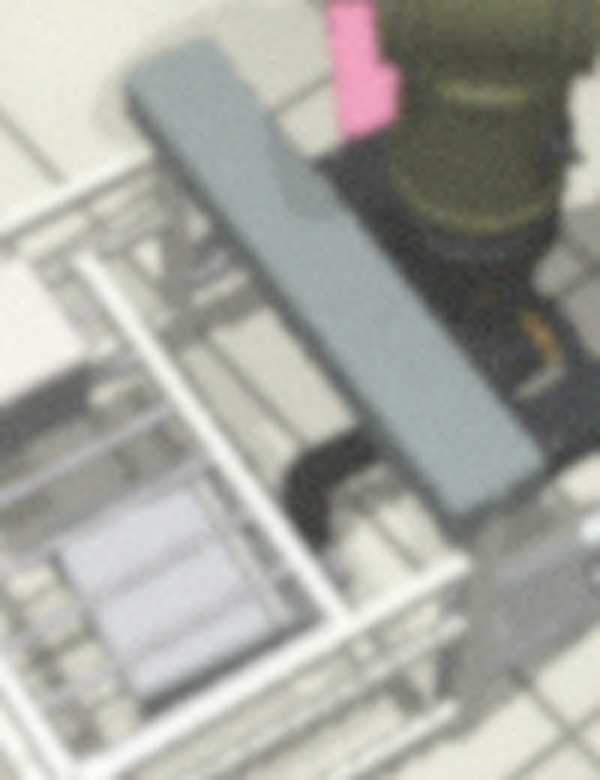

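```bash
python3 -m jog '[[0,0.003,0,0,1],[0,0.003,0,0,1],[0,0,0,0,1]]'
python3 -m jog '[[0,0,-0.003,0,1],[0,0,-0.003,0,1],[0,0,-0.003,0,1],[0,0,-0.003,0,1],[0,0,-0.003,0,1],[0,0,-0.003,0,1],[0,0,-0.003,0,1],[0,0,0,0,1]]'
python3 - <<'E'
from h import *
st()
im=np.mean([r.snapshot("top").astype(np.float32) for _ in range(3)],0); im=np.clip((im-40)*2.2,0,255).astype(np.uint8)
crop("top",(245,130,300,165),12,"t18.png",im)
crop("scene",(280,200,380,330),6,"s18.png",np.clip(r.snapshot("scene").astype(float)*1.5,0,255).astype(np.uint8))
E
```

```text
clock: 20.45
tool_pos: [0.5201, 0.0868, 0.0517]
eef_rot: [0.751, 0.66, -0.001, -0.005]
contact_force: [-0.5, 0.0, -2.3]
opening: 0.172
clock: 21.25
tool_pos: [0.52, 0.0867, 0.0731]
eef_rot: [0.751, 0.66, -0.001, -0.005]
contact_force: [-0.0, -0.1, -2.4]
opening: 0.177
t21.25 tcp [0.52   0.0867 0.0731] bay [-72.9   8.2] ang 82.6 (bay 89.0) tilt 0.6 F [-0.  -0.1 -2.4] M [0.04 0.35 0.01] op 0.177 q [-0.08  0.84 -0.29  1.97  0.54  0.41  0.66]
```

View pics/t18.png

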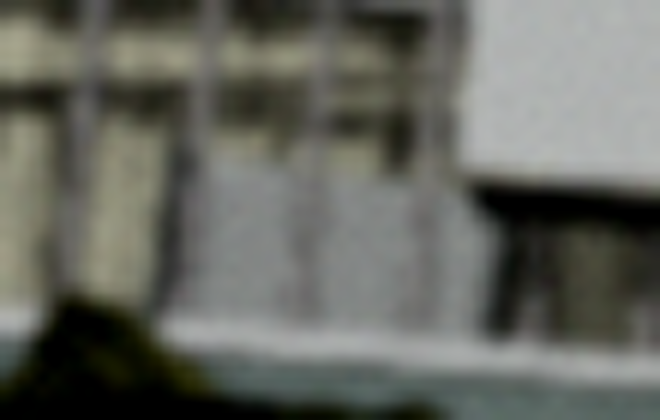

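View pics/s18.png

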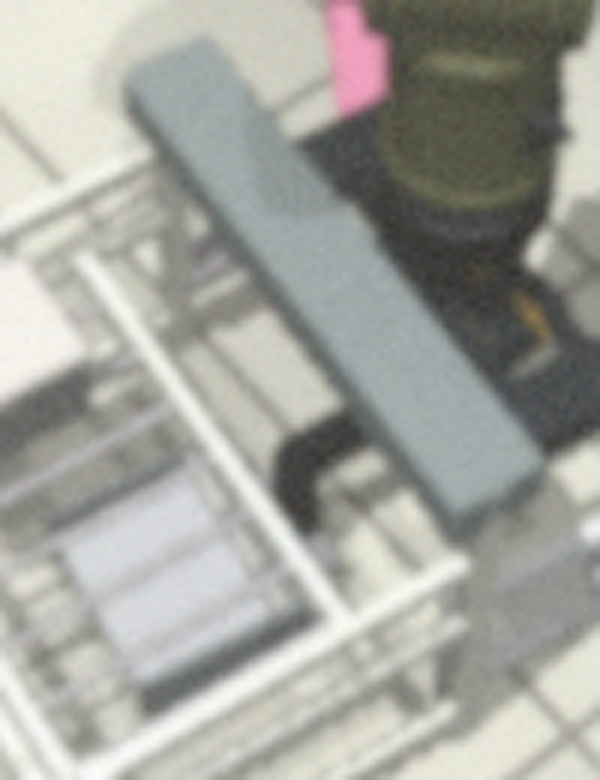

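```bash
python3 -m jog '[[0,0,-0.003,0,1],[0,0,-0.003,0,1],[0,-0.002,0,0,1],[0,-0.004,0,0,1],[0,-0.006,0,0,1],[0,-0.007,0,0,1],[0,-0.007,0,0,1],[0,-0.007,0,0,1],[0,-0.007,0,0,1]]'
python3 - <<'E'
from h import *
gob(-160,6,.080,89)
crop("scene",(280,200,400,330),6,"s19.png",np.clip(r.snapshot("scene").astype(float)*1.5,0,255).astype(np.uint8))
E
```

```text
clock: 22.35
tool_pos: [0.4794, 0.0919, 0.0791]
eef_rot: [0.751, 0.66, -0.001, -0.005]
contact_force: [0.0, 0.7, -3.4]
opening: 0.178
t22.35 tcp [0.4794 0.0919 0.0791] bay [-113.8    8.9] ang 82.6 (bay 89.0) tilt 0.6 F [ 0.   0.7 -3.4] M [0.06 0.31 0.04] op 0.178 q [-0.13  0.8  -0.24  2.09  0.56  0.32  0.6 ]
target [0.4332 0.0942 0.08  ] tool shift m [-0.0037 -0.0461 -0.0005] turn(rev) about tool z 0.0001 world d [-0.046  0.002  0.001]
```

View pics/s19.png

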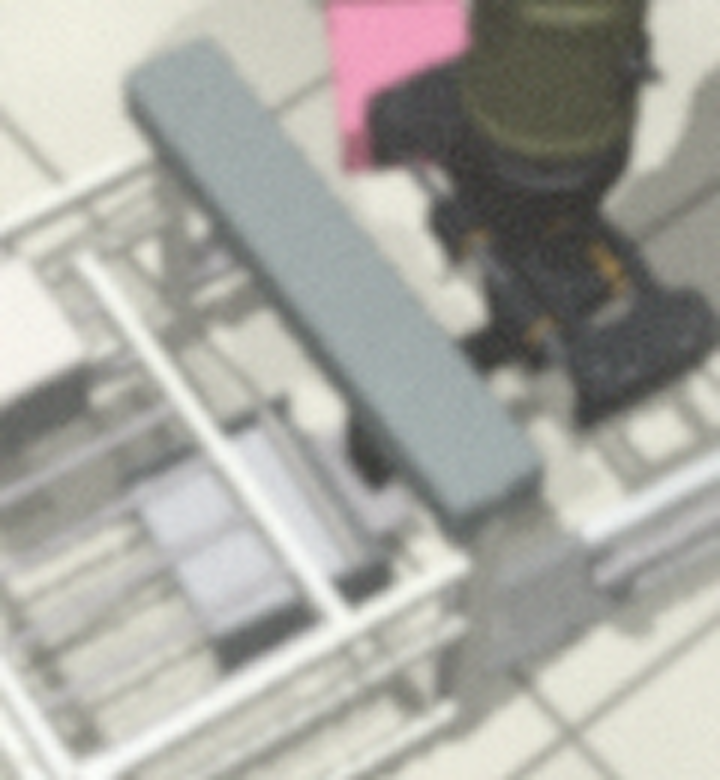

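```bash
python3 -m jog '[[0,-0.007,0,0,1],[0,-0.007,0,0,1],[0,-0.007,0,0,1],[0,-0.007,0,0,1],[0,-0.007,0,0,1],[0,-0.006,0,0,1],[0,-0.003,0,0,1],[0,0,0.007,0,1],[0,0,0.007,0,1],[0,0,0.006,0,1],[0,0,0.004,0,1]]'
python3 - <<'E'
from h import *
st()
crop("scene",(280,180,420,330),5,"s20.png",np.clip(r.snapshot("scene").astype(float)*1.5,0,255).astype(np.uint8))
E
```

```text
clock: 23.5
tool_pos: [0.4365, 0.0976, 0.0546]
eef_rot: [0.751, 0.66, -0.001, -0.005]
contact_force: [-0.3, 0.1, -1.5]
opening: 0.178
t23.50 tcp [0.4365 0.0976 0.0546] bay [-157.1    9.7] ang 82.6 (bay 89.0) tilt 0.6 F [-0.3  0.1 -1.5] M [0.07 0.25 0.02] op 0.178 q [-0.25  0.83 -0.1   2.22  0.6   0.12  0.52]
```

View pics/s20.png

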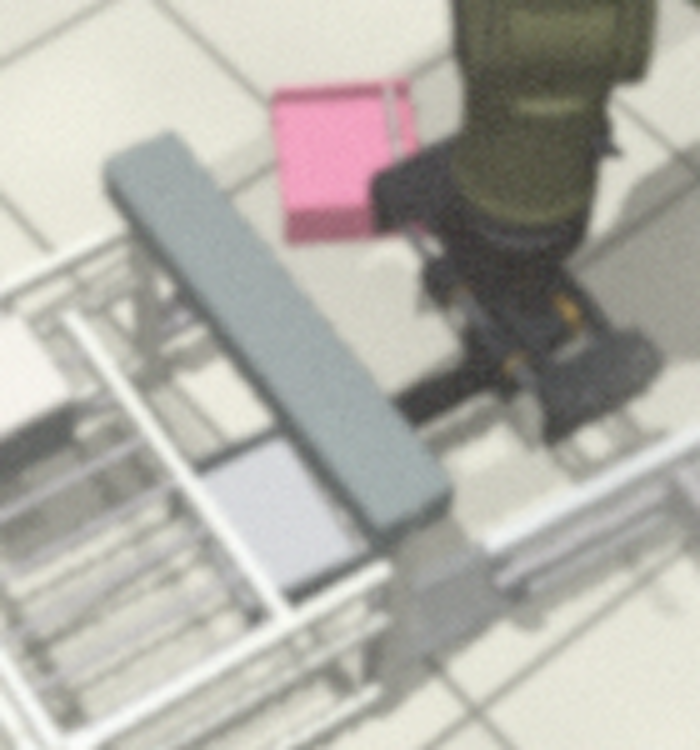

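```bash
python3 -m jog '[[0,0,0.003,0,1],[0,0,0.003,0,1],[0,0,0.001,0,1],[0,0,0,0,1]]'
python3 - <<'E'
from h import *
st()
E
```

```text
clock: 23.95
tool_pos: [0.4363, 0.0976, 0.0484]
eef_rot: [0.751, 0.66, -0.001, -0.005]
contact_force: [0.7, 0.0, -2.2]
opening: 0.175
t23.95 tcp [0.4363 0.0976 0.0484] bay [-157.3    9.7] ang 82.6 (bay 89.0) tilt 0.6 F [ 0.7  0.  -2.2] M [ 0.05  0.14 -0.05] op 0.175 q [-0.26  0.85 -0.09  2.22  0.61  0.1   0.51]
```

```bash
python3 -m jog '[[0,0,0.001,0,1],[0,0,0.001,0,1],[0,0,0,0,1]]'
python3 - <<'E'
from h import *
st()
E
```

```text
clock: 24.25
tool_pos: [0.4359, 0.0977, 0.0467]
eef_rot: [0.751, 0.66, -0.001, -0.005]
contact_force: [-2.9, 0.9, 4.4]
opening: 0.177
t24.25 tcp [0.4359 0.0977 0.0467] bay [-157.7    9.8] ang 82.6 (bay 89.0) tilt 0.6 F [-2.9  0.9  4.4] M [ 0.04  0.31 -0.01] op 0.177 q [-0.27  0.85 -0.08  2.22  0.61  0.09  0.51]
```

```bash
python3 -m jog '[[0,0,0,0,0.5],[0,0,0,0,0.5],[0,0,0,0,0.5],[0,0.01,-0.001,0,0.5],[0,0.015,0,0,0.5],[0,0.015,0,0,0.5],[0,0.012,0,0,0.5],[0,0.005,0,0,0.5],[0,0,0,0,0.5]]'
python3 - <<'E'
from h import *
st()
ims={n:np.clip(r.snapshot(n).astype(float)*1.5,0,255).astype(np.uint8) for n in C}
crop("top",(230,120,330,250),6,"t21.png",ims["top"]);crop("scene",(280,180,420,330),5,"s21.png",ims["scene"])
E
```

```text
clock: 25.15
tool_pos: [0.4933, 0.09, 0.0468]
eef_rot: [0.751, 0.66, -0.001, -0.005]
contact_force: [0.2, 0.3, 0.6]
opening: 0.501
t25.15 tcp [0.4933 0.09   0.0468] bay [-99.8   8.6] ang 82.6 (bay 88.9) tilt 0.6 F [0.2 0.3 0.6] M [-0.02  0.06  0.01] op 0.501 q [-0.14  0.87 -0.21  2.06  0.6   0.27  0.58]
```

View pics/t21.png

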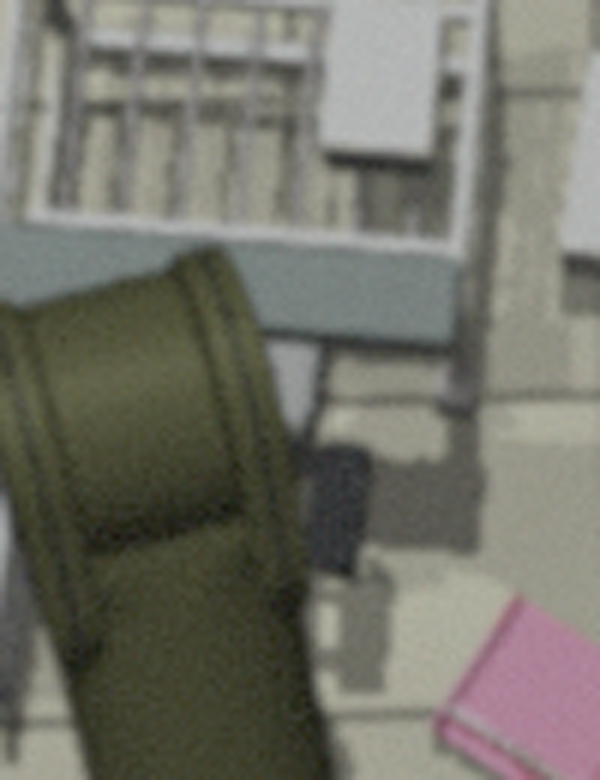

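View pics/s21.png

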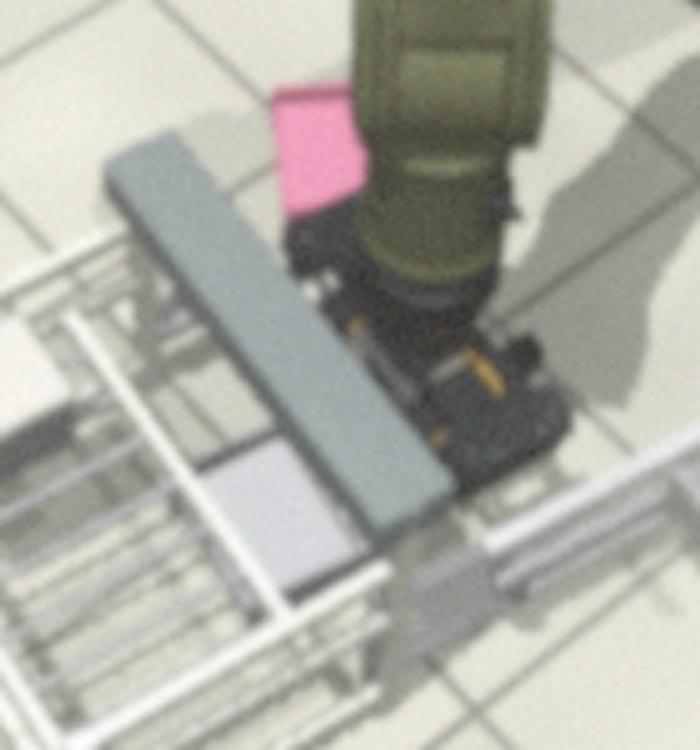

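```bash
python3 -m jog '[[0,0,0,0,0.8],[0,0,0,0,1],[0,0,0,0,1],[0,0,0,0,1],[0,0,-0.003,0,1],[0,0,-0.005,0,1],[0,0,-0.005,0,1],[0,0,-0.005,0,1],[0,0,-0.005,0,1],[0,0,-0.005,0,1],[0,0,-0.002,0,1]]' 60
python3 - <<'E'
from h import *
gob(-168,8,.077,89)
ims={n:np.clip(r.snapshot(n).astype(float)*1.5,0,255).astype(np.uint8) for n in C}
crop("scene",(280,180,420,330),5,"s22.png",ims["scene"])
E
```

```text
clock: 26.35
tool_pos: [0.4932, 0.0901, 0.0775]
eef_rot: [0.751, 0.66, -0.001, -0.005]
contact_force: [0.7, 0.3, -2.5]
opening: 0.174
t26.35 tcp [0.4932 0.0901 0.0775] bay [-99.9   8.6] ang 82.6 (bay 89.0) tilt 0.6 F [ 0.7  0.3 -2.5] M [ 0.02  0.24 -0.  ] op 0.174 q [-0.1   0.82 -0.27  2.05  0.57  0.35  0.61]
target [0.4255 0.0971 0.077 ] tool shift m [-0.0018 -0.0681  0.0011] turn(rev) about tool z -0.0 world d [-0.068  0.007 -0.001]
```

View pics/s22.png

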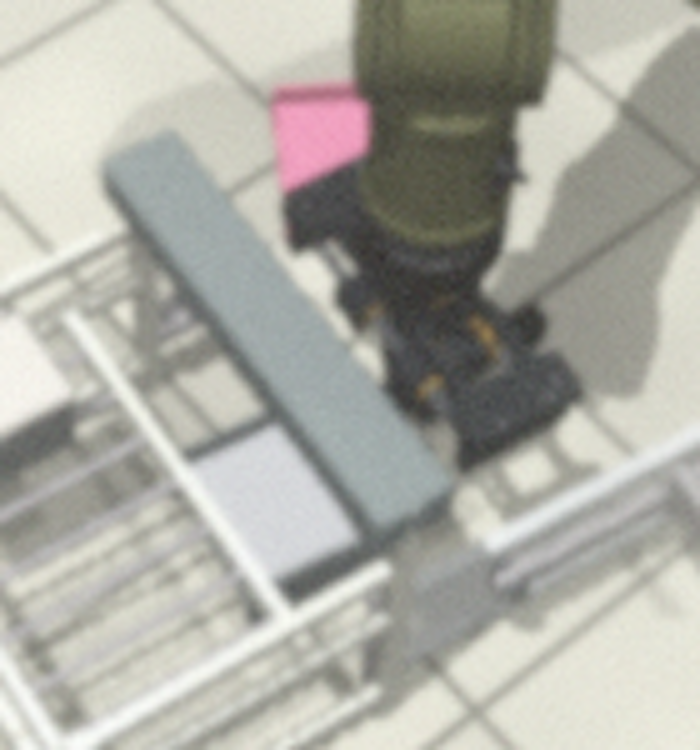

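```bash
python3 -m jog '[[0,-0.002,0,0,1],[0,-0.004,0,0,1],[0,-0.006,0,0,1],[0,-0.007,0,0,1],[0,-0.007,0,0,1],[0,-0.007,0,0,1],[0,-0.007,0,0,1],[0,-0.007,0,0,1],[0,-0.007,0,0,1],[0,-0.006,0,0,1],[0,-0.004,0,0,1],[0,-0.003,0,0,1],[0,0,0,0,1]]'
python3 - <<'E'
from h import *
st()
ims={n:np.clip(r.snapshot(n).astype(float)*1.5,0,255).astype(np.uint8) for n in C}
crop("top",(220,120,330,250),6,"t23.png",ims["top"]);crop("scene",(280,180,420,330),5,"s23.png",ims["scene"])
E
```

```text
clock: 27.75
tool_pos: [0.4262, 0.0988, 0.0775]
eef_rot: [0.751, 0.66, -0.001, -0.005]
contact_force: [0.3, -0.6, -2.9]
opening: 0.179
t27.75 tcp [0.4262 0.0988 0.0775] bay [-167.5    9.8] ang 82.7 (bay 89.0) tilt 0.6 F [ 0.3 -0.6 -2.9] M [-0.01  0.17 -0.08] op 0.179 q [-0.24  0.78 -0.14  2.24  0.61  0.16  0.5 ]
```

View pics/t23.png

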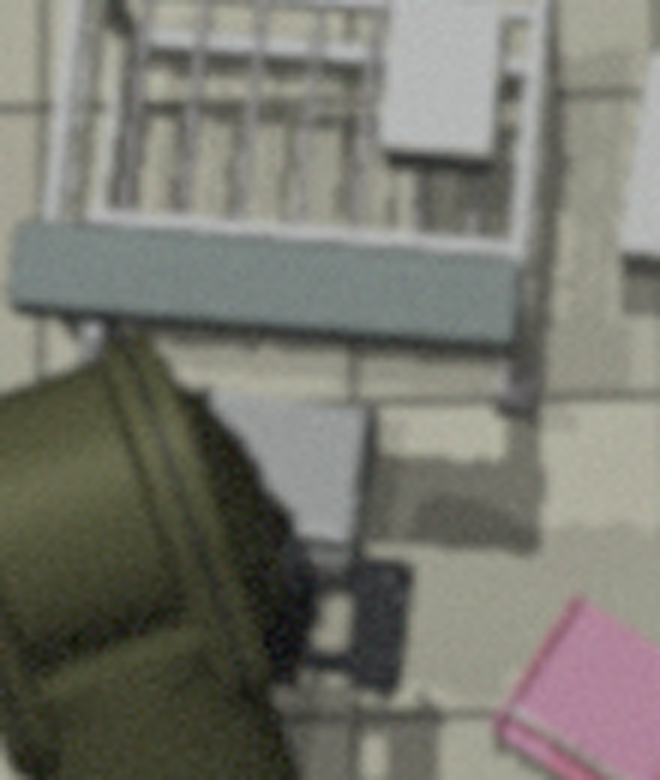

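View pics/s23.png

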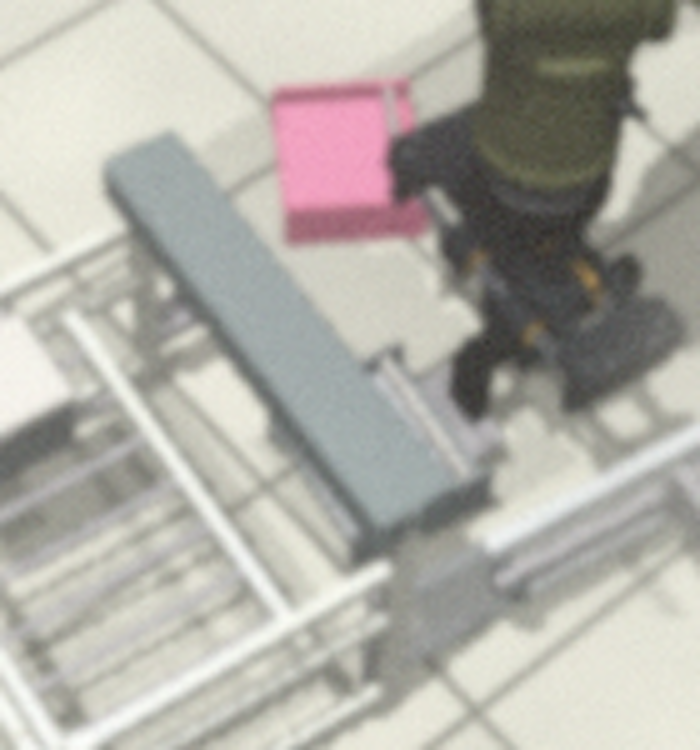

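Run:
```python
from h import *
e=np.array([[215,393],[370,405]])/6+[220,120]-.5
for z in(.06,.045,.03): print(z,[w2b(x).round(1) for x in ray("top",e,z)])
```

```text
0.06 [array([-30.4,  45.1]), array([-29.7, -42.3])]
0.045 [array([-27.7,  47.5]), array([-27. , -40.8])]
0.03 [array([-24.9,  49.8]), array([-24.3, -39.2])]
```

```bash
python3 -m jog '[[0,0,0.005,0,1],[0,0,0.005,0,1],[0,0,0.005,0,1],[0,0,0.004,0,1],[0,0,0.003,0,1],[0,0,0.003,0,1],[0,0,0.002,0,1],[0,0,0.002,0,1],[0,0,0.001,0,1],[0,0,0,0,1]]'
python3 - <<'E'
from h import *
st()
E
```

```text
clock: 28.85
tool_pos: [0.4263, 0.0989, 0.0475]
eef_rot: [0.751, 0.66, -0.001, -0.005]
contact_force: [0.6, -0.1, -1.5]
opening: 0.171
t28.85 tcp [0.4263 0.0989 0.0475] bay [-167.4    9.9] ang 82.6 (bay 89.0) tilt 0.6 F [ 0.6 -0.1 -1.5] M [ 0.05  0.08 -0.04] op 0.171 q [-0.29  0.85 -0.06  2.25  0.65  0.06  0.46]
```

```bash
python3 -m jog '[[0,0,0.0007,0,1],[0,0,0.0005,0,1],[0,0,0,0,1]]'
python3 - <<'E'
from h import *
st()
E
```

```text
clock: 29.15
tool_pos: [0.4263, 0.099, 0.0468]
eef_rot: [0.751, 0.66, -0.001, -0.005]
contact_force: [-0.8, 0.7, 4.2]
opening: 0.172
t29.15 tcp [0.4263 0.099  0.0468] bay [-167.4   10. ] ang 82.6 (bay 89.0) tilt 0.6 F [-0.8  0.7  4.2] M [ 0.01  0.22 -0.02] op 0.172 q [-0.29  0.85 -0.06  2.25  0.66  0.06  0.46]
```

```bash
python3 -m jog '[[0,0,0,0,0.7],[0,0,0,0,0.5],[0,0,0,0,0.5],[0,0,-0.01,0,0.5],[0,0,-0.02,0,0.5],[0,0,-0.03,0,0.5],[0,0,-0.04,0,0.5],[0,0,-0.04,0,0.5],[0,0,-0.04,0,0.5],[0,0,-0.02,0,0.5],[-0.03,0,0,0,0.5],[-0.04,0,0,0,0.5],[-0.04,0,0,0,0.5],[-0.04,0,0,0,0.5],[-0.04,0,0,0,0.5],[-0.04,0,0,0,0.5],[-0.04,0,0,0,0.5],[0,0,0,0,0.5]]'
python3 - <<'E'
from h import *
st()
ims={n:np.clip(r.snapshot(n).astype(float)*1.5,0,255).astype(np.uint8) for n in C}
cv2.imwrite("pics/sf.png",ims["scene"][:,:,::-1]);crop("top",(200,100,350,250),5,"tf.png",ims["top"]);crop("scene",(280,180,420,330),5,"sfc.png",ims["scene"])
E
```

```text
clock: 30.95
tool_pos: [0.3913, -0.1758, 0.2444]
eef_rot: [0.755, 0.656, -0.003, -0.005]
contact_force: [0.6, 0.5, 0.7]
opening: 0.5
t30.95 tcp [ 0.3913 -0.1758  0.2444] bay [-171.7 -267. ] ang 82.0 (bay 88.4) tilt 0.6 F [0.6 0.5 0.7] M [ 0.01 -0.06 -0.02] op 0.500 q [ 0.69  0.48 -0.56  2.1   0.4   0.68  1.3 ]
```

View pics/tf.png

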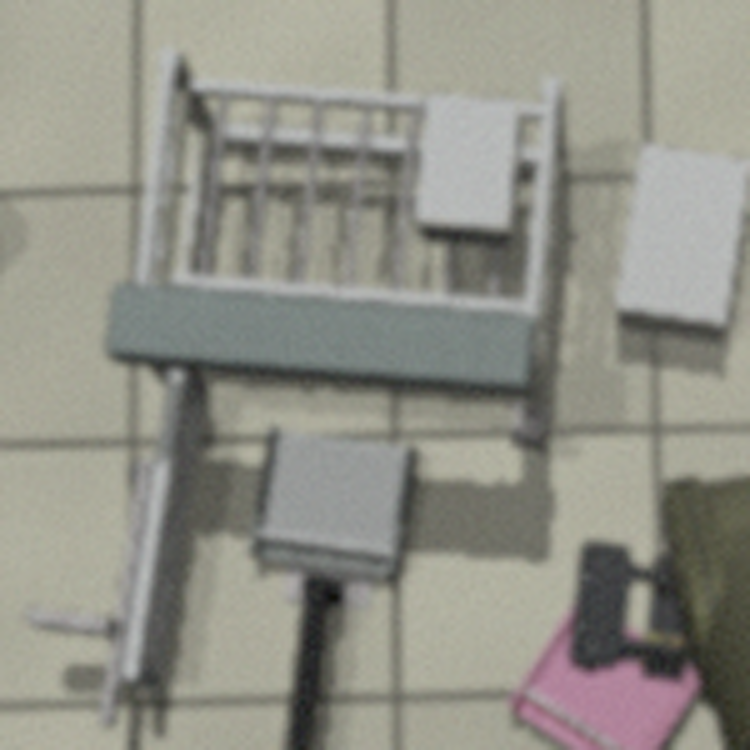

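View pics/sfc.png

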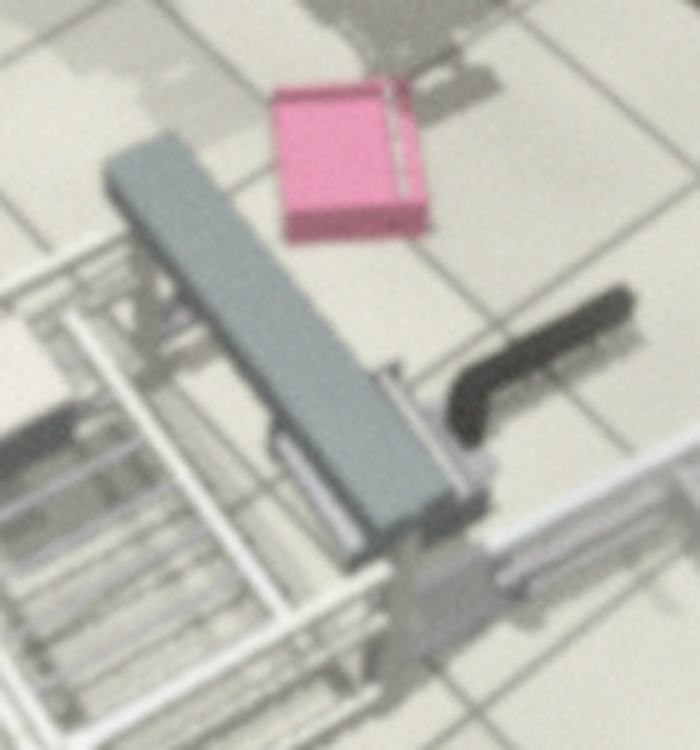

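View pics/sf.png

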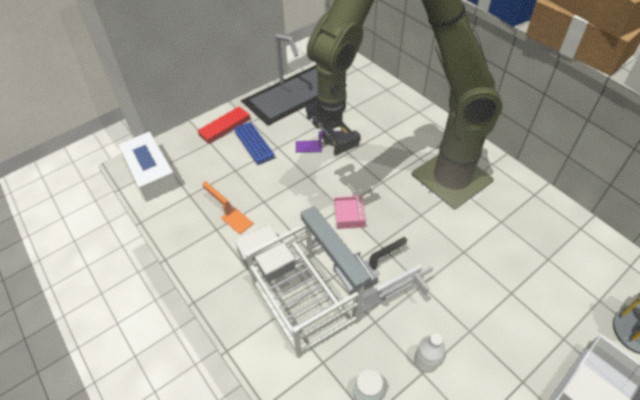

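Run:
```python
from h import *
e=np.array([[275,432],[412,448],[260,560],[397,578]])/5+[200,100]-.5
print([w2b(x).round(1) for x in ray("top",e,.035)])
for n in C: r.snapshot(n)
for th in("bottle","jar","tip_box","tray","tube_rack"):
  for n in C:
    print(th,n,[(round(d["score"],2),np.round(d["rect"]).tolist()) for d in r.cut_out(th,n)[:2]])
print(r.finish_job())
```

```text
[array([-29.2,  51.5]), array([-32.2, -43. ]), array([-117.9,   52.1]), array([-122. ,  -41.8])]
bottle scene [(0.8, [417.0, 334.0, 445.0, 375.0]), (0.42, [376.0, 268.0, 434.0, 298.0])]
bottle top [(0.72, [161.0, 185.0, 191.0, 211.0]), (0.34, [255.0, 214.0, 273.0, 250.0])]
jar scene [(0.97, [353.0, 370.0, 386.0, 399.0]), (0.28, [248.0, 210.0, 434.0, 356.0])]
jar top [(0.77, [173.0, 131.0, 200.0, 158.0]), (0.52, [207.0, 109.0, 314.0, 247.0])]
tip_box scene [(0.85, [233.0, 225.0, 277.0, 258.0]), (0.28, [368.0, 240.0, 408.0, 276.0])]
tip_box top [(0.94, [326.0, 131.0, 349.0, 168.0]), (0.44, [161.0, 185.0, 191.0, 211.0])]
tray scene [(0.77, [330.0, 252.0, 380.0, 294.0])]
tray top [(0.81, [302.0, 228.0, 339.0, 255.0]), (0.57, [248.0, 189.0, 284.0, 215.0])]
tube_rack scene [(0.92, [232.0, 124.0, 272.0, 163.0])]
tube_rack top [(0.89, [425.0, 204.0, 490.0, 230.0])]
the job is handed in; nothing more can be done
None
```

The job is done and handed in at about 31 s: the gate is open and the tray sits on the scoop on the bench in front of the bay.

**What I did**
- **Gate:** I gripped the thumb plate near its outer tip, raised the bar over the catch and swung the gate to about 1.6 rad.
- **Tray:** I slid the scoop about 73 mm under the tray, lifted it clear and drew it out.
- **Set-down:** At the first grip point on the handle the arm could not reach back far enough. I set scoop and tray down once, partly under the lamp, then moved the grip forward on the handle. I lifted again and set both down further out.

**What the last checks showed**
- **Position:** The tray lies at about x = −30 to −121 mm of the bay, so all of it is in front of the gate line. It looks flat in the pictures, with the blade beneath it.
- **Gate and robot:** The gate is still open, and the gripper is clear and touching nothing.
- **Bystanders:** The bottle, jar, tip box and tube rack are where they were, to within a few pixels of the first readings. The tip box is the loosest match: its outline in the scene camera came out 12 pixels shorter at the lower edge, but the same in the top one.
- **Forces:** The tool force readings at the end of each move stayed below about 12 N.

**What disagreed**
- The scene camera overlays sat 1 to 3 pixels off from the top camera's.
- In the top camera the blade appeared about 3 mm to the side of where the arm's own reading put it. I corrected for that before sliding it in.
- The tool carried a 0.6° tilt from the first scoop grasp onwards, because a wrist joint was at its limit.
- I kept the gripper pointing straight down, because the moves cannot lean it. I avoided the lamp by gripping further out on the thumb plate and on the scoop handle.

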